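# Turn the specimen to the index and read its label with the hand scanner

## Robot

A 6-joint arm with a two-finger parallel gripper is mounted at the origin on the work surface. World frame = base frame: x ahead of the robot, y to its left, z up, the work surface at z = 0. Lengths are in mm, angles in rad, forces in N, time in s.
With the tool pointing down it reaches from about 300 to 775 mm from the base axis. Payload 14.6 kg.
Tool frame: the origin (TCP) lies midway between the tips of the shut fingers; the grasp point (between the pads) lies 19 mm behind it; z points along the fingers, x is the direction in which the jaws open and shut, and the axes are right-handed (so a half turn about z gives the same grasp; the last joint's range is limited). The gripper opens to 85 mm and grips with 20 to 120 N. Pads are 22 mm wide; open, the fingers measure 114 mm over their backs; the gripper's body (76 mm by 85 mm) begins 54 mm behind the grasp point. The pads swing forward as they close: fully open they stand 13 mm farther back than shut.
Start: joints at [1.082, 0.3, 1.521, -0, 1.321, -0.067], TCP at [225.168, 501.786, 231.281] pointing down, gripper open.
Joint ranges: [-3.03, 3.03], [-0.79, 2.21], [0.23, 2.52], [-1.04, 4.18], [0, 3.07], [-2.55, 2.55]. Speed limits (rad/s): [2.22, 2.22, 2.57, 3.14, 3.14, 3.14].

## Interface

Orientations are given as a unit quaternion [w, x, y, z].
In Python, from workcell import arm gives the robot as it stands. The module is installed in compiled form; this text tells all that it offers.
- The arm moves only by the tool play_rows, never from a script. Its argument "plan" is a list that holds one entry, the list of rows, each a list of 7 numbers: the turn, a rotation vector about the tool's x, y, z in rad, then the shift along the tool's x, y, z in m, then the opening, from -1 (shut) to 1 (fully open), so that 0 is half open. A call has exactly 5 rows; each row shifts and turns the pose as measured when the row begins, along the tool's axes as they then stand; what a row does not reach is not made up. A row lasts 1/12 s, in which the tool goes at most 41.7 mm and 7.16 degrees, less where a joint would pass 70% of its speed; a pose out of reach is approached as far as the arm can. A call is refused whole if a number of a shift passes 0.0417 or a number of a turn 0.125, either way. A call with a gripper value outside its range is refused whole. The fingers move at their own pace and stop on an object; the grip force is fixed at half the most. Time passes only in rows, so rows that do not move let the fingers close, or fill a call up. It gives the time, the measured TCP pose, the force and the opening at its end, in the units of the state.
- arm.state(): the state, without advancing time (a new reading comes with each control period).
- arm.get_image(name): name is "scene" or "side" or "wrist"; returns the picture (384x512x3 uint8, red, green, blue); there is no depth.
- arm.camera_params(name): a dict with "camera_matrix" (3x3 intrinsics, pixels), "D" ([k1, k2, p1, p2, k3] as OpenCV has them; the pictures are not rectified), "pose" (4x4, takes a point from camera to world coordinates). Camera axes: x right, y up, looking along -z (the intrinsics and any distortion apply to the point x, -y, -z); pixel columns grow to the right and rows downward; lengths in mm; the calibration is good to about 2 mm. A picture is of the moment at which its call begins: read the wrist's pose just before it. camera_params takes no time and is no camera call; for the wrist camera it gives the pose at the moment of the call.
- arm.sign_off(): hands the job in, once; it reports no verdict.
Trained networks look in the newest picture that a camera, given by its name, has taken for a name from the list of things; names that differ only in an ending like _2 or _b are one class to them, and where a whole thing is asked for, a point or a joint stands for the part that bears it (a point fixed in the world has none). Each returns a list of dicts, best first, with "confidence" (0 to 1); they miss things now and then, are a little off and sometimes report something else, mostly with a low value. They report only what shows in the picture. A call takes as long as a camera call. They do not tell look-alikes from the thing itself.
- arm.boxes_of(camera, label): "position" ([x, y, z] in mm, in the coordinates of the camera as it stood for that picture, good to about 4 mm: the middle of the surface that is visible of it).
- arm.place_of(camera, label): "position" ([x, y, z] in mm, in the coordinates of the camera as it stood for that picture, good to about 4 mm: a listed point, or the origin of a listed thing).
The state is a dict: "time": time; "joint_positions": joint angles; "dq": joint speeds; "joint_efforts": joint torques, N m; "position": TCP position; "tcp_rot": TCP orientation; "wrist_force": force on the tool from outside, world axes, zero at the start; "moment": the same for the moment, N m; "gripper_width": opening from 0.0 (shut) to 1.0 (fully open).
Only numpy, scipy, OpenCV 4.12 (cv2) and the standard library are available. Lean on these libraries where they do the work, as an engineer would, in place of code of your own. Each camera call takes 0.05 s, during which the arm holds its last target.

## Task

Book in the specimen: turn the rotary stage until the specimen's barcode label squarely faces the index block on the stage's foot, then pick up the hand scanner, point its window straight at the middle of the label from about 6 cm away, level and square on, and hold it steady there for about two seconds. Then put the scanner down, not dropped, flat on its rubber mat, lying along the mat, and let go. Leave the stage at the index, do not let the scanner touch the stage or specimen, and leave the other things on the bench where they are.

Things in the scene. Friction and masses are not known exactly. Their poses are not given: they have to be found in the camera images.
- stage_base: Fixed foot of the rotary stage: dark steel disc, radius 85 mm, 12 mm thick, on the bench. Origin: centre of its underside, on the stage's vertical turning axis. Its -x axis points to the index block, a steel block 20 x 16 x 22 mm high, centred 94 mm from the axis. The foot stands on the bench turned up to 0.3 rad either way, so the index block is on the robot's side.
- stage (a joint): Angle (rad) of the turning stage on its foot: 0 when the label faces the index block, growing anticlockwise seen from above; turns from -0.5 to 1.8, starts between 0.6 and 1.4, stays where it is left (about 0.08 N m of friction; there is no click or stop at 0). The stage is an aluminium disc, radius 80 mm, whose top is 25 mm above the bench. The specimen, a grey stone block 50 (x) x 60 (y) x 75 (z) mm, is fixed on its middle, top 100 mm above the bench.
- label (a point): Centre of the white barcode label (44 mm wide, 34 mm high, upright) on the specimen's face, 26 mm from the turning axis, 67 mm above the bench. A white tab of the label, 44 x 18 mm, is folded over onto the specimen's top along the same edge, so the label's side shows from above. Its axes turn with the stage: -x points straight out of the label, z is up.
- post (a point): Grip point on the steel turning post that stands on the stage disc: upright round rod, diameter 12 mm, its top 87 mm above the bench and bare from 31 mm up; 66 mm from the turning axis, on the stage's +y side (a quarter turn from the label, to the left seen from the index block when the angle is 0). This point is on the rod's axis, 70 mm above the bench. Axes as for the label.
- scanner: Loose hand scanner lying on its mat, 140 mm long (x), about 0.16 kg. Handle: white bar 28 mm wide (y), 30 mm high, from x = -70 to +25 mm. Head: white, wider and taller than the handle, 46 mm wide, 40 mm high, from x = +25 to +70 mm. Flat underside. Origin: centre of the underside's length; x points forward to the window, z up. Its weight is about evenly balanced at x = +10 mm.
- window (a point): Centre of the scanner's black window on the front of its head: 70 mm ahead of the scanner's origin, 20 mm above its underside. Axes as for the scanner: it looks along +x.
- mat: Fixed black rubber mat, 220 (x) x 110 (y) x 4 mm high, the scanner's resting place. Origin: centre of its underside, on the bench; x along its length.
- jar: Bystander: loose brown glass jar with white lid, radius 28 mm, 80 mm high. Origin: centre of underside.
- slide_box: Bystander: loose white box with grey lid, 62 x 92 x 36 mm. Origin: centre of underside.
- puck: Bystander: loose black polished-sample disc, radius 16 mm, 20 mm high. Origin: centre of underside.
- spare_block: Bystander: loose grey stone block without a label, 50 x 60 x 75 mm, standing on the bench. Origin: centre of underside.
There are look-alikes about, which are no part of the job. Leave any orange or red look-alike of the scanner alone.

How it is judged:
By the outcome, as a careful person would: the job done as asked, in the order asked, and still so for the second after the job is handed in, with the robot touching nothing.
It also fails if it takes over 64 s, if anything falls off the work surface, if the arm or the gripper's body presses on something with over 40 N, if the wrist force passes 120 N, or if a joint passes its speed limit or range.

## Working session

There is one attempt and no reset: what is moved stays moved. The work goes in short steps, Python scripts to look and compute and a tool call to move; the robot and the scene stay as the last step left them, time stands still between calls to the robot, and variables do not carry over. Pictures are saved under pics/ and viewed, and the job is handed in when it is done.

Besides the shell and the picture viewer there is one more tool, called after "Request:" as a command line: name --argument value ..., lists and objects as JSON in quotes. play_rows: Moves the arm, as the interface text tells. Its arguments: {"type":"object","properties":{"plan":{"type":"array"}},"required":["plan"]}

```bash
mkdir -p pics; ls
python3 - <<'E'
from workcell import arm
import cv2,numpy as np
print(arm.state())
for n in ["scene","side","wrist"]:
    im=arm.get_image(n); cv2.imwrite(f"pics/{n}0.png",im[:,:,::-1])
    p=arm.camera_params(n); print(n,p)
E
```

```text
pics
{'time': 0.0, 'joint_positions': array([ 1.08240183e+00,  3.00510384e-01,  1.52159026e+00,  2.50509157e-05,
        1.32075997e+00, -6.65915716e-02]), 'dq': array([-0.00068304, -0.00117628,  0.00125603, -0.00088206,  0.00132596,
       -0.00274797]), 'joint_efforts': array([-1.32112262e-03, -5.43502522e+01, -3.61790407e+01, -1.30052895e-04,
        4.08081862e-03,  3.90271180e-05]), 'position': array([225.04838997, 501.57493914, 230.69590034]), 'tcp_rot': array([ 2.97733169e-04,  8.39467426e-01,  5.43409641e-01, -5.59852105e-04]), 'wrist_force': array([-0.41182893, -0.79751279,  0.15850963]), 'moment': array([-0.00979058, -0.04259701, -0.00788629]), 'gripper_width': 1.0015793741780594}
scene {'camera_matrix': array([[372.63967896,   0.        , 255.51892531],
       [  0.        , 372.63967896, 195.83845984],
       [  0.        ,   0.        ,   1.        ]]), 'D': array([-0.05093109,  0.        ,  0.        ,  0.        ,  0.        ]), 'pose': array([[-1.44429071e-01, -7.37858463e-01,  6.59321721e-01,
         1.22434415e+03],
       [ 9.89436138e-01, -9.92684118e-02,  1.0564
[... 717 characters left out ...]
+02],
       [ 0.00000000e+00,  0.00000000e+00,  0.00000000e+00,
         1.00000000e+00]])}
wrist {'camera_matrix': array([[337.61154954,   0.        , 255.16481029],
       [  0.        , 337.61154954, 188.26858001],
       [  0.        ,   0.        ,   1.        ]]), 'D': array([-0.10254451,  0.        ,  0.        ,  0.        ,  0.        ]), 'pose': array([[ 4.09938581e-01, -8.77578044e-01, -2.48610411e-01,
         1.61791485e+02],
       [ 9.12112963e-01,  3.94252482e-01,  1.12316176e-01,
         5.29775239e+02],
       [-5.50938780e-04, -2.72803512e-01,  9.62069613e-01,
         3.73229260e+02],
       [ 0.00000000e+00,  0.00000000e+00,  0.00000000e+00,
         1.00000000e+00]])}
```

View pics/scene0.png

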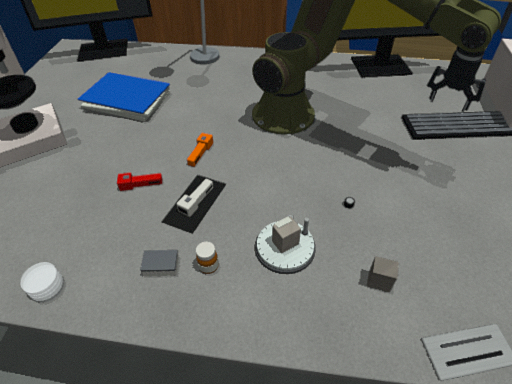

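View pics/side0.png

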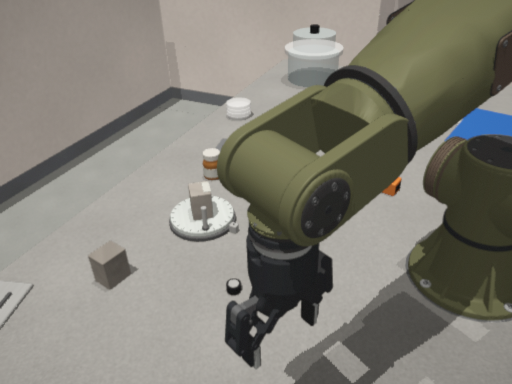

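View pics/wrist0.png

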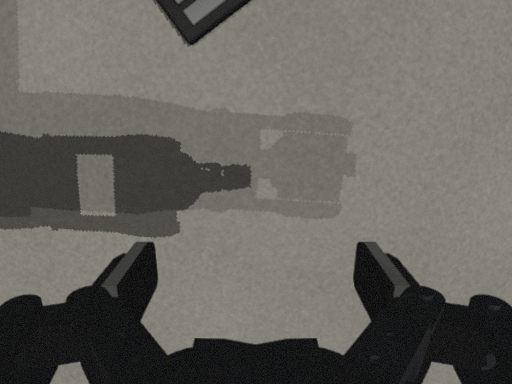

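The scene picture shows these things:
- The white scanner is on the black mat at (195,198).
- The red look-alike is at (140,181) and the orange one at (201,148).
- The stage is at (286,246), with its post at (306,227).
- The spare block is at (383,274), the puck at (349,202), the jar at (206,257) and the slide box at (160,262).

Candidates for the scanner are the white one at (195,198), red at (140,181) and orange at (201,148). I choose the white one on the mat. For the specimen, the candidates are the block on the disc at (286,235) and the spare at (383,274). I choose the one on the disc.

```bash
cat > h.py <<'E'
import numpy as np, cv2
from workcell import arm
from scipy.spatial.transform import Rotation as R
def Rq(q): return R.from_quat([q[1],q[2],q[3],q[0]]).as_matrix()
def shot(n,f=None):
    p=arm.camera_params(n); im=arm.get_image(n)[:,:,::-1].copy()
    if f: cv2.imwrite(f,im)
    return im,p
def ray(p,uv):
    u=cv2.undistortPoints(np.array([[uv]],float),p["camera_matrix"],np.array(p["D"]))[0,0]
    d=p["pose"][:3,:3]@np.array([u[0],-u[1],-1]); return p["pose"][:3,3],d
def onz(p,uv,z):
    o,d=ray(p,uv); return o+d*(z-o[2])/d[2]
def proj(p,P):
    P=np.atleast_2d(P).astype(float); c=(P-p["pose"][:3,3])@p["pose"][:3,:3]
    c=c*[1,-1,-1]
    return cv2.projectPoints(c,np.zeros(3),np.zeros(3),p["camera_matrix"],np.array(p["D"]))[0][:,0]
def w(p,x): return p["pose"][:3,:3]@np.array(x)+p["pose"][:3,3]
E
python3 - <<'E'
from h import *
im,p=shot("scene","pics/s1.png")
for n in ["stage_base","stage","label","post","scanner","window","mat","jar","slide_box","puck","spare_block"]:
    print(n,[(round(d["confidence"],2),w(p,d["position"]).round(0).tolist()) for d in arm.place_of("scene",n)[:3]])
print(onz(p,(195,195),30), onz(p,(286,247),25),arm.state()["time"])
a=cv2.resize(im[170:280,150:330],None,fx=4.4,fy=4.4,interpolation=cv2.INTER_CUBIC); cv2.imwrite("pics/s1c.png",a)
E
```

```text
stage_base [(0.56, [625.0, 65.0, 2.0])]Traceback (most recent call last):
  File "<stdin>", line 4, in <module>
ValueError: it knows: jar, label, mat, post, puck, scanner, slide_box, spare_block, stage_base, window
```

Run:
```python
from h import *
im,p=shot("scene","pics/s1.png")
for n in ["label","post","scanner","mat","puck","jar"]:
    print(n,[(round(d["confidence"],2),w(p,d["position"]).round(0).tolist()) for d in arm.place_of("scene",n)[:3]])
print(onz(p,(195,195),30), onz(p,(286,247),25),arm.state()["time"])
a=cv2.resize(im[170:280,150:330],None,fx=4.4,fy=4.4,interpolation=cv2.INTER_CUBIC); cv2.imwrite("pics/s1c.png",a)
```

```text
label [(0.94, [606.0, 51.0, 67.0]), (0.55, [489.0, -226.0, -1.0]), (0.41, [438.0, 253.0, 0.0])]
post [(0.9, [591.0, 116.0, 69.0])]
scanner [(0.96, [437.0, -424.0, -1.0]), (0.9, [267.0, -273.0, -1.0]), (0.63, [486.0, -224.0, 4.0])]
mat [(0.81, [492.0, -227.0, 2.0]), (0.37, [591.0, 119.0, 69.0])]
puck [(0.61, [494.0, -225.0, -1.0]), (0.43, [437.0, 250.0, -3.0])]
jar [(0.62, [707.0, 323.0, -0.0]), (0.6, [714.0, -138.0, -3.0]), (0.37, [484.0, -224.0, 4.0])]
[ 491.91952336 -225.05096238   30.        ] [641.71482583  70.24323844  25.        ] 0.6
```

View pics/s1c.png

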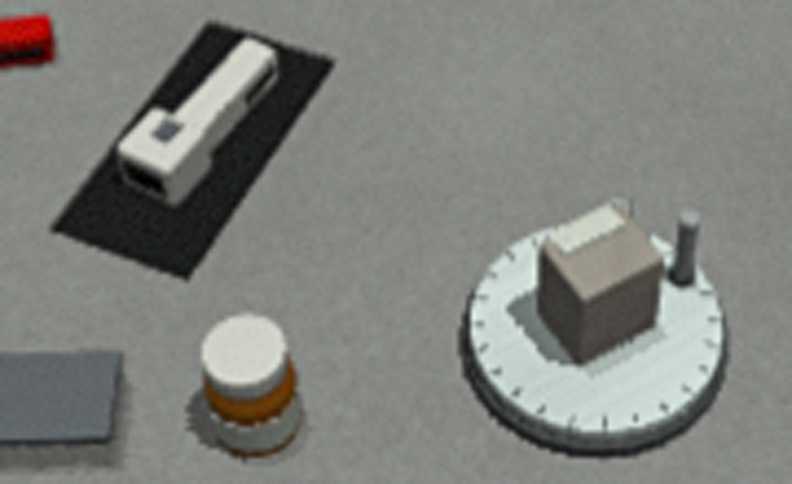

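Run:
```python
from h import *
im,p=shot("side","pics/d1.png")
a=cv2.resize(im[170:250,150:260],None,fx=7,fy=7,interpolation=cv2.INTER_CUBIC); cv2.imwrite("pics/d1c.png",a)
for n in ["label","post","stage_base"]:
    print(n,[(round(d["confidence"],2),w(p,d["position"]).round(0).tolist()) for d in arm.place_of("side",n)[:3]])
p=arm.camera_params("scene")
f=lambda x,y,z: onz(p,(150+x/4.4-0.4,170+y/4.4-.4),z).round(1)
m=[f(*c,4) for c in [(210,22),(335,62),(187,280),(50,230)]]
print(m,np.mean(m,0),np.linalg.norm(m[1]-m[0]),np.linalg.norm(m[3]-m[0]))
for e in [(m[3]-m[0]),(m[2]-m[1])]: print("mat yaw",np.arctan2(e[1],e[0]))
print("tab",[f(*c,100) for c in [(548,232),(614,204),(630,222),(562,252)]])
print("post top",f(690,214,87))
```

```text
label [(0.57, [603.0, 50.0, 67.0])]
post [(0.73, [586.0, 117.0, 73.0]), (0.26, [627.0, 66.0, 1.0])]
stage_base [(0.68, [629.0, 66.0, 0.0]), (0.21, [607.0, 47.0, 64.0])]
[array([ 378.9, -249.9,    4. ]), array([ 407.7, -147.1,    4. ]), array([ 616.9, -205.1,    4. ]), array([ 589. , -308.9,    4. ])] [ 498.125 -227.75     4.   ] 106.75804419340025 218.22696900245856
mat yaw -0.2737676827309304
mat yaw -0.27045370509779726
tab [array([619.,  33., 100.]), array([592.2,  70.5, 100. ]), array([604.8,  81.3, 100. ]), array([632.9,  43. , 100. ])]
post top [583.3 117.4  87. ]
```

View pics/d1c.png

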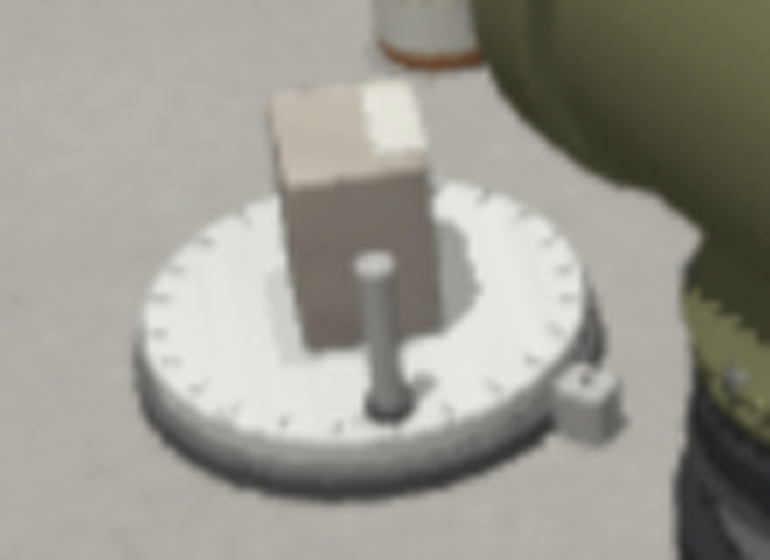

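Run:
```python
from h import *
p=arm.camera_params("side")
f=lambda x,y,z: onz(p,(150+x/7-.4,170+y/7-.4),z).round(1)
print("index top",f(587,386,22)); print("post top",f(375,264,87))
print("tab",[f(*c,100) for c in [(360,83),(411,80),(426,147),(372,153)]])
C=np.array([629,65]); print(np.arctan2(*(C-f(587,386,22)[:2])[::-1]))
```

```text
index top [530.1  72.1  22. ]
post top [584.  114.7  87. ]
tab [array([636.2,  36.5, 100. ]), array([620.4,  27.5, 100. ]), array([593.4,  63. , 100. ]), array([608.7,  73.7, 100. ])]
-0.0716667376016208
```

Request:
play_rows --plan '[[[0, 0, 0, -0.0134, 0.0326, 0.002, 1], [0, 0, 0, -0.0134, 0.0326, 0.002, 1], [0, 0, 0, -0.0134, 0.0326, 0.002, 1], [0, 0, 0, -0.0134, 0.0326, 0.002, 1], [0, 0, 0, -0.0134, 0.0326, 0.002, 1]]]'

```text
time: 1.22
position: [346.6, 373.3, 220.9]
tcp_rot: [-0.001, 0.837, 0.547, 0.0]
wrist_force: [-0.0, 0.3, -0.1]
gripper_width: 0.998
```

Request:
play_rows --plan '[[[0, 0, 0, -0.0134, 0.0326, 0.002, 1], [0, 0, 0, -0.0134, 0.0326, 0.002, 1], [0, 0, 0, -0.0134, 0.0326, 0.002, 1], [0, 0, 0, -0.0134, 0.0326, 0.002, 1], [0, 0, 0, -0.0134, 0.0326, 0.002, 1]]]'

```text
time: 1.63
position: [474.0, 239.3, 211.2]
tcp_rot: [-0.001, 0.837, 0.548, 0.001]
wrist_force: [0.7, 1.4, -0.2]
gripper_width: 1.002
```

```bash
cat >> h.py <<'E'
def delta(T,yaw=None,s=None):
    s=s or arm.state(); M=Rq(s["tcp_rot"]); p=s["position"]
    x=M[:,0]; cy=np.arctan2(x[1],x[0])
    print("t %.2f pos %s yaw %.3f tilt %.3f w %.2f F %s"%(s["time"],p.round(1),cy,np.arccos(-M[2,2]),s["gripper_width"],s["wrist_force"].round(1)))
    if yaw is not None:
        d=(yaw-cy+np.pi)%(2*np.pi)-np.pi; 
        # desired rot
        D=np.array([[np.cos(yaw),np.sin(yaw),0],[np.sin(yaw),-np.cos(yaw),0],[0,0,-1]]).T
        D=np.stack([[np.cos(yaw),np.sin(yaw),0],[np.sin(yaw),-np.cos(yaw),0],[0,0,-1]],1)
        print("turn(tool)",R.from_matrix(M.T@D).as_rotvec().round(3))
    if T is not None: print("shift(tool)",(M.T@(np.array(T)-p)).round(1))
E
python3 -c "
from h import *
delta([589,117.5,200],.65)"
```

```text
t 1.63 pos [474.  239.3 211.2] yaw 1.159 tilt 0.003 w 1.00 F [ 0.7  1.4 -0.2]
turn(tool) [-0.    -0.003  0.509]
shift(tool) [-65.7 154.1  11.1]
```

Request:
play_rows --plan '[[[0, 0, 0.1, -0.0131, 0.0308, 0.002, 1], [0, 0, 0.1, -0.01, 0.032, 0.002, 1], [0, 0, 0.1, -0.0068, 0.0328, 0.002, 1], [0, 0, 0.1, -0.0035, 0.0333, 0.002, 1], [0, 0, 0.1, 0, 0.0335, 0.002, 1]]]'

```text
time: 2.05
position: [593.7, 109.0, 201.0]
tcp_rot: [-0.001, 0.949, 0.315, 0.002]
wrist_force: [0.5, 1.0, -0.2]
gripper_width: 0.996
```

Run:
```python
from h import *
delta([589,117.5,200],.65)
im,p=shot("wrist","pics/w1.png")
for n in ["label","post","stage_base"]:
    print(n,[(round(d["confidence"],2),w(p,d["position"]).round(0).tolist()) for d in arm.place_of("wrist",n)[:3]])
```

```text
t 2.05 pos [593.7 109.  201. ] yaw 0.641 tilt 0.004 w 1.00 F [ 0.5  1.  -0.2]
turn(tool) [-0.001 -0.004 -0.009]
shift(tool) [ 1.3 -9.6  1. ]
label [(0.91, [605.0, 47.0, 68.0])]
post [(0.61, [581.0, 117.0, 71.0])]
stage_base [(0.61, [622.0, 63.0, 1.0])]
```

View pics/w1.png

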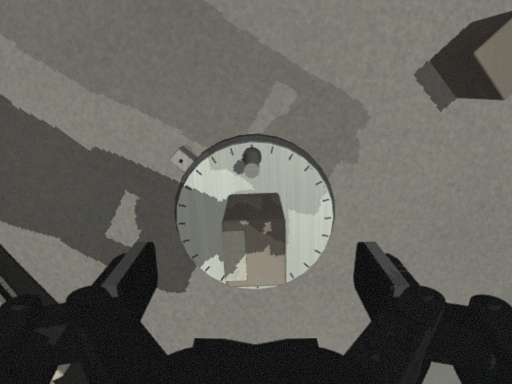

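Run:
```python
from h import *
im=cv2.imread("pics/w1.png"); p=arm.camera_params("wrist")
a=cv2.resize(im[130:295,165:345],None,fx=4.4,fy=4.4,interpolation=cv2.INTER_CUBIC); cv2.imwrite("pics/w1c.png",a)
print(onz(p,(252.5,170),87),onz(p,(181,160),22))
print(proj(p,[[593,109,201],[593,109,87]]))
```

```text
[584.27871196 117.96228692  87.        ] [531.3361187   72.48140149  22.        ]
[[254.96766748 250.28013458]
 [254.54411831 185.40931102]]
```

View pics/w1c.png

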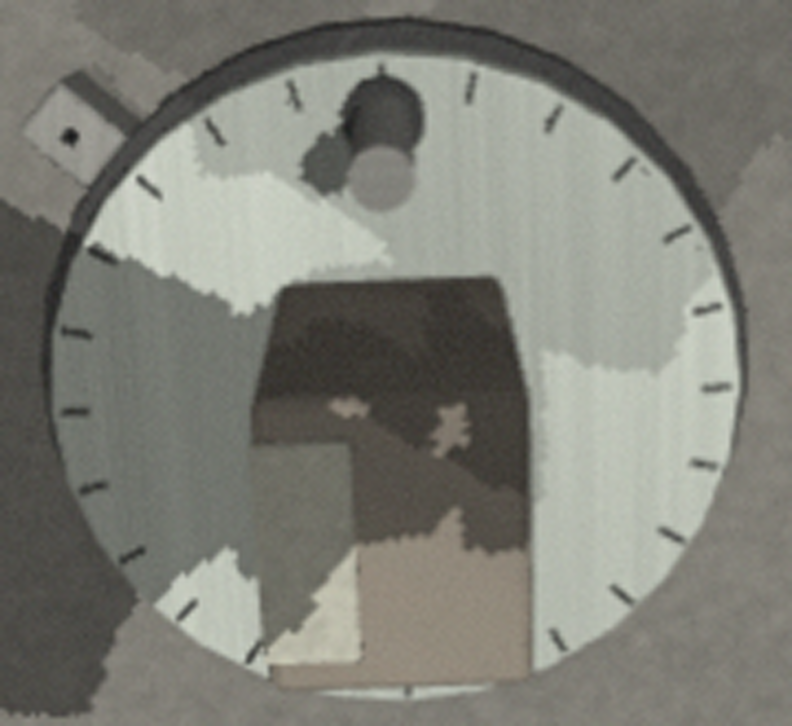

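Run:
```python
from h import *
from scipy.optimize import least_squares
p=arm.camera_params("wrist")
f=lambda x,y,z: onz(p,(165+(x+.5)/4.4-.5,130+(y+.5)/4.4-.5),z)
rim=np.array([f(*c,25) for c in [(395,55),(52,350),(60,470),(741,395),(735,470),(408,698),(640,145),(205,110),(160,605),(690,590)]])[:,:2]
r=least_squares(lambda v:np.hypot(*(rim-v[:2]).T)-v[2],[629,65,80]); print(r.x,r.fun.round(1))
C=r.x[:2]; P=f(381,178,87)[:2]; I=f(70,136,22)[:2]
print(P,P-C,np.hypot(*(P-C)),I,np.hypot(*(I-C)))
phi=np.arctan2(*(P-C)[::-1])-np.pi/2; b=np.arctan2(*(C-I)[::-1]); print("phi",phi,"base",b,"theta",phi-b)
for e in [((252,445),(268,664)),((350,445),(358,660)),((528,400),(530,676)),((252,395),(271,688))]:
    d=f(*e[0],100)-f(*e[1],100); print("edge phi",np.arctan2(d[1],d[0])-np.pi/2, np.hypot(*d[:2]), f(*e[0],100),f(*e[1],100))
```

```text
[626.80009867  66.64822559  79.95659394] [-0.3  0.8  1.7 -1.9 -0.2 -2.2 -0.6  0.2 -1.9  4.5]
[583.50680334 117.31483682] [-43.29329532  50.66661123] 66.64394131195381 [531.24812014  71.77264239] 95.68929014541216
phi 0.7070856483884143 base -0.05357829835564806 theta 0.7606639467440623
edge phi 0.6818996338389081 44.11837507309874 [592.49398862  67.3706967  100.        ] [620.30043241  33.11821208 100.        ]
edge phi 0.6692304837280867 43.22969391110847 [606.33309852  77.79021724 100.        ] [633.15205015  43.88519888 100.        ]
edge phi 0.6786998328244582 55.237521267404674 [626.22142596 103.3192485  100.        ] [660.89852093  60.32293656 100.        ]
edge phi 0.6751433678955117 58.69798740141957 [587.03383513  75.08223978 100.        ] [623.72061954  29.26157223 100.        ]
```

Request:
play_rows --plan '[[[0, 0, -0.02, -0.0015, -0.006, 0.018, 1], [0, 0, -0.02, 0, -0.006, 0.018, 1], [0, 0, 0, 0, 0, 0.018, 1], [0, 0, 0, 0, 0, 0.018, 1], [0, 0, 0, 0, 0, 0.018, 1]]]'

```text
time: 2.67
position: [583.3, 124.8, 113.4]
tcp_rot: [-0.0, 0.939, 0.343, 0.006]
wrist_force: [0.2, 0.3, 0.5]
gripper_width: 1.001
```

Run:
```python
from h import *
delta([585.5,117.5,55],.68)
im,p=shot("wrist","pics/w2.png")
```

```text
t 2.67 pos [583.3 124.8 113.4] yaw 0.700 tilt 0.012 w 1.00 F [0.2 0.3 0.5]
turn(tool) [ 0.003 -0.012  0.02 ]
shift(tool) [-3.7  6.8 58.3]
```

View pics/w2.png

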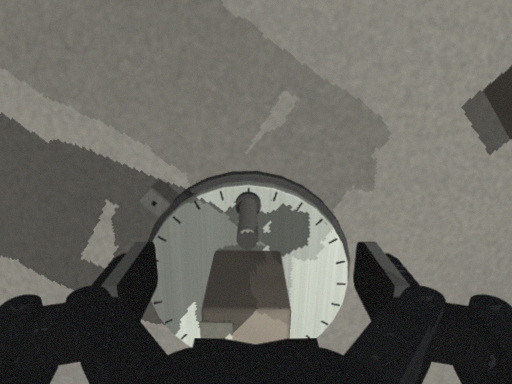

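Request:
play_rows --plan '[[[0, -0.01, 0.02, -0.0037, 0.0068, 0.003, 1], [0, 0, 0, 0, 0, 0.012, 1], [0, 0, 0, 0, 0, 0.014, 1], [0, 0, 0, 0, 0, 0.014, 1], [0, 0, 0, 0, 0, 0.012, 1]]]'

```text
time: 3.13
position: [584.0, 119.1, 56.4]
tcp_rot: [0.002, 0.942, 0.335, 0.001]
wrist_force: [0.9, 0.5, 1.3]
gripper_width: 0.999
```

Run:
```python
from h import *
delta([585.5,117.5,55],.68)
im,p=shot("wrist","pics/w3.png")
s,q=shot("scene","pics/s3.png")
cv2.imwrite("pics/s3c.png",cv2.resize(s[170:280,220:370],None,fx=5,fy=5))
```

```text
t 3.13 pos [584.  119.1  56.4] yaw 0.683 tilt 0.004 w 1.00 F [0.9 0.5 1.3]
turn(tool) [ 0.004 -0.002  0.003]
shift(tool) [0.1 2.1 1.4]
```

View pics/w3.png

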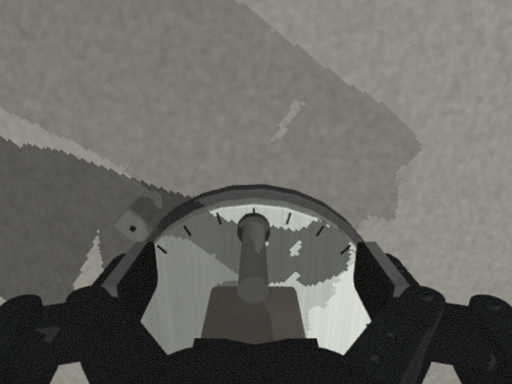

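View pics/s3c.png

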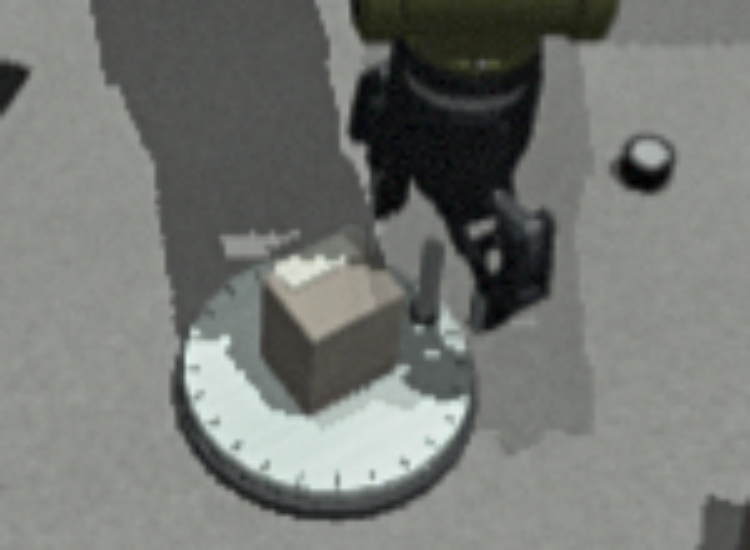

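Request:
play_rows --plan '[[[0, 0, 0, 0, 0.001, 0.001, -1], [0, 0, 0, 0, 0, 0, -1], [0, 0, 0, 0, 0, 0, -1], [0, 0, 0, 0, 0, 0, -1], [0, 0, 0, 0, 0, 0, -1]]]'

```text
time: 3.65
position: [585.2, 118.3, 57.1]
tcp_rot: [0.002, 0.942, 0.335, 0.002]
wrist_force: [0.3, -0.8, 0.2]
gripper_width: 0.299
```

Request:
play_rows --plan '[[[0, 0, 0, 0, 0, 0, -1], [0, 0, 0, 0, 0, 0, -1], [0, 0, 0, 0, 0, 0, -1], [0, 0, 0, 0, 0, 0, -1], [0, 0, 0, 0, 0, 0, -1]]]'

```text
time: 4.07
position: [585.4, 118.4, 57.7]
tcp_rot: [0.002, 0.942, 0.335, 0.002]
wrist_force: [0.2, -0.2, -0.5]
gripper_width: 0.114
```

Run:
```python
from h import *
delta([585.5,117.5,55],.68)
```

```text
t 4.07 pos [585.4 118.4  57.7] yaw 0.684 tilt 0.006 w 0.11 F [ 0.2 -0.2 -0.5]
turn(tool) [ 0.005 -0.003  0.004]
shift(tool) [-0.5  0.7  2.7]
```

Request:
play_rows --plan '[[[0, 0, 0.05, 0.0033, 0.0001, 0, -1], [0, 0, 0.05, 0.0033, 0.0001, 0, -1], [0, 0, 0.05, 0.0033, 0.0001, 0, -1], [0, 0, 0.05, 0.0033, 0.0001, 0, -1], [0, 0, 0.05, 0.0033, 0.0001, 0, -1]]]'

```text
time: 4.48
position: [599.5, 126.7, 57.7]
tcp_rot: [0.002, 0.978, 0.211, 0.002]
wrist_force: [0.4, -0.5, -0.9]
gripper_width: 0.118
```

Run:
```python
from h import *
delta([628+66*.06,66+66,57],-.06)
s=arm.state(); print(s["moment"])
```

```text
t 4.48 pos [599.5 126.7  57.7] yaw 0.425 tilt 0.005 w 0.12 F [ 0.4 -0.5 -0.9]
turn(tool) [ 0.003 -0.004  0.485]
shift(tool) [31.8  8.6  0.8]
[-0.20235966 -0.06194785  0.14361135]
```

Request:
play_rows --plan '[[[0, 0, 0.05, 0.0034, 0.0001, 0, -1], [0, 0, 0.05, 0.0034, 0.0001, 0, -1], [0, 0, 0.05, 0.0034, 0.0001, 0, -1], [0, 0, 0.05, 0.0034, 0.0001, 0, -1], [0, 0, 0.05, 0.0034, 0.0001, 0, -1]]]'

```text
time: 4.9
position: [616.5, 131.6, 57.7]
tcp_rot: [0.002, 0.997, 0.081, 0.002]
wrist_force: [1.3, -0.6, 0.0]
gripper_width: 0.121
```

Request:
play_rows --plan '[[[0, 0, 0.05, 0.0033, 0.0001, 0, -1], [0, 0, 0.05, 0.0033, 0.0001, 0, -1], [0, 0, 0.05, 0.0033, 0.0001, 0, -1], [0, 0, 0.04, 0.0026, 0.0001, 0, -1], [0, 0, 0.03, 0.002, 0, 0, -1]]]'

```text
time: 5.32
position: [631.8, 132.1, 57.7]
tcp_rot: [0.002, 0.999, -0.034, 0.002]
wrist_force: [0.4, -1.2, 1.4]
gripper_width: 0.122
```

Run:
```python
from h import *
delta([628+66*.06,66+66,57],-.06)
im,p=shot("wrist","pics/w4.png")
im,p=shot("scene","pics/s4.png")
s=arm.state(); print(s["moment"])
a=cv2.resize(im[170:290,220:340],None,fx=5,fy=5,interpolation=cv2.INTER_CUBIC);cv2.imwrite("pics/s4c.png",a)
```

```text
t 5.32 pos [631.8 132.1  57.7] yaw -0.069 tilt 0.006 w 0.12 F [ 0.4 -1.2  1.4]
turn(tool) [ 0.004 -0.004 -0.009]
shift(tool) [0.1 0.1 0.7]
[-0.03272623 -0.10863096  0.02688855]
```

View pics/w4.png

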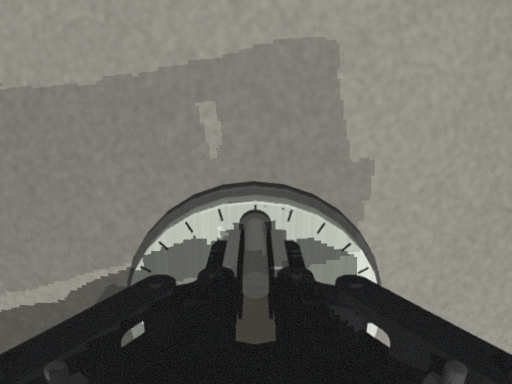

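View pics/s4c.png

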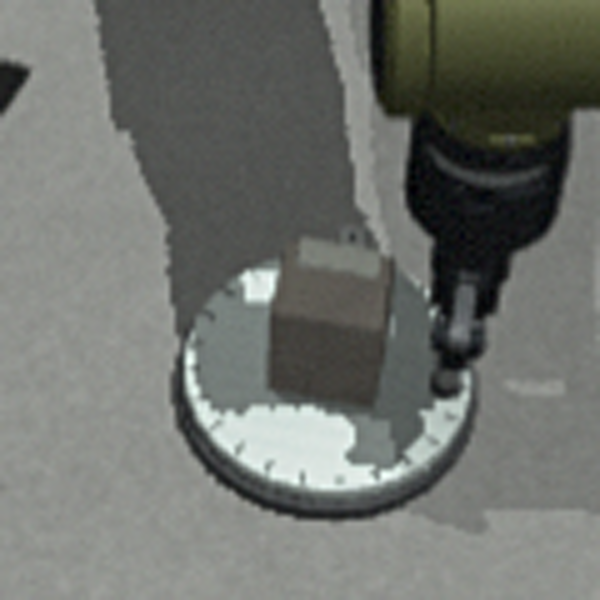

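Request:
play_rows --plan '[[[0, 0, 0, 0, 0, 0, 0.3], [0, 0, 0, 0, 0, 0, 0.3], [0, 0, 0, 0, 0, 0, 0.3], [0, 0, 0, 0, 0, 0, 0.3], [0, 0, 0, 0, 0, 0, 0.3]]]'

```text
time: 5.83
position: [631.4, 132.2, 57.7]
tcp_rot: [0.002, 0.999, -0.032, 0.002]
wrist_force: [0.6, -0.4, -0.0]
gripper_width: 0.652
```

Request:
play_rows --plan '[[[0, 0, 0, 0, 0, -0.02, 0.3], [0, 0, 0, 0, 0, -0.035, 0.3], [0, 0, 0, 0, 0, -0.04, 0.3], [0, 0, 0, 0, 0, -0.04, 0.3], [0, 0, 0, 0, 0, -0.03, 0.3]]]'

```text
time: 6.25
position: [627.5, 132.4, 220.4]
tcp_rot: [0.003, 0.999, -0.031, -0.006]
wrist_force: [0.1, -0.1, -0.7]
gripper_width: 0.652
```

Run:
```python
from h import *
delta([632,132,57],-.06)
im,p=shot("wrist","pics/w5.png")
import pickle; pickle.dump(p,open("w5.pkl","wb"))
cv2.imwrite("pics/w5c.png",cv2.resize(im[120:300,150:350],None,fx=4,fy=3.3 and 4,interpolation=cv2.INTER_CUBIC)[:600])
```

```text
t 6.25 pos [627.5 132.4 220.4] yaw -0.062 tilt 0.013 w 0.65 F [ 0.1 -0.1 -0.7]
turn(tool) [ 0.007  0.011 -0.002]
shift(tool) [  6.3  -1.  163.3]
```

View pics/w5.png

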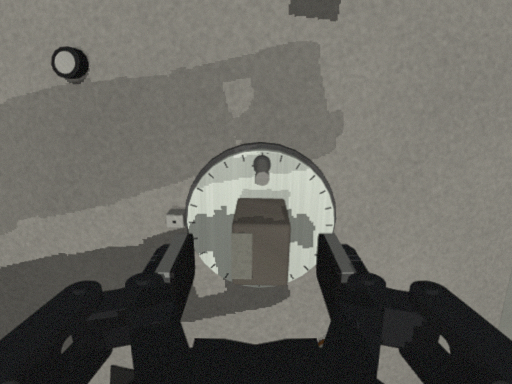

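Request:
play_rows --plan '[[[0, 0.01, 0, 0, 0.016, -0.005, 1], [0, 0, 0, 0, 0.016, -0.005, 1], [0, 0, 0, 0, 0.012, -0.005, 1], [0, 0, 0, 0, 0, 0, 1], [0, 0, 0, 0, 0, 0, 1]]]'

```text
time: 6.72
position: [626.5, 86.4, 245.5]
tcp_rot: [0.002, 1.0, -0.03, 0.006]
wrist_force: [0.1, 0.3, -1.1]
gripper_width: 1.0
```

Run:
```python
from h import *
delta([632,132,57],-.06)
im,p=shot("wrist","pics/w6.png")
import pickle; pickle.dump(p,open("w6.pkl","wb"))
cv2.imwrite("pics/w6c.png",cv2.resize(im[80:230,150:350],None,fx=4,fy=4,interpolation=cv2.INTER_CUBIC))
```

```text
t 6.72 pos [626.5  86.4 245.5] yaw -0.061 tilt 0.012 w 1.00 F [ 0.1  0.3 -1.1]
turn(tool) [ 0.004 -0.011 -0.001]
shift(tool) [  0.6 -46.6 188.4]
```

View pics/w6c.png

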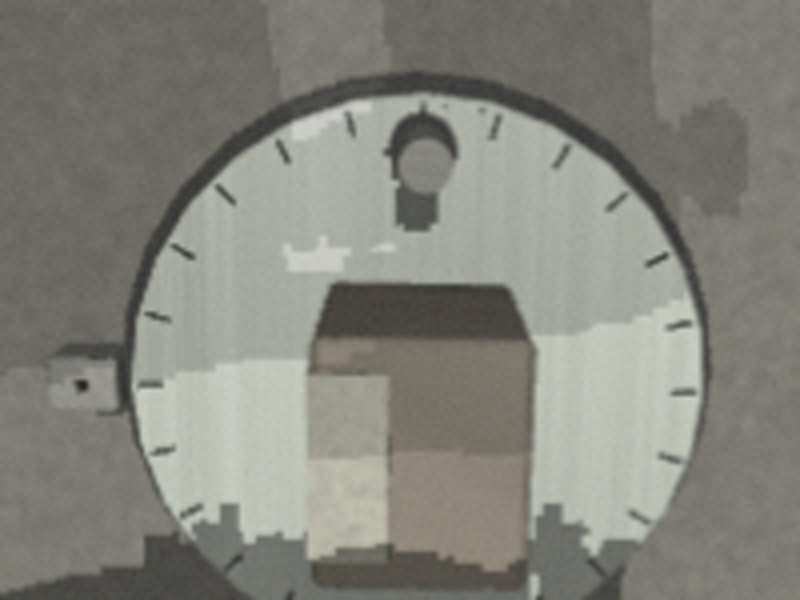

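Run:
```python
from h import *
from scipy.optimize import least_squares
import pickle; p=pickle.load(open("w6.pkl","rb"))
f=lambda x,y,z: onz(p,(150+(x+.5)/4-.5,80+(y+.5)/4-.5),z)
rim=np.array([f(*c,25) for c in [(427,93),(133,380),(160,240),(705,385),(670,232),(205,180),(620,165),(320,115),(155,475),(640,555)]])[:,:2]
r=least_squares(lambda v:np.hypot(*(rim-v[:2]).T)-v[2],[629,65,80]); print(r.x,r.fun.round(1))
C=r.x[:2]; P=f(425,165,87)[:2]; I=f(82,385,22)[:2]
ticks=[((150,384),(683,392)),((157,317),(670,459)),((182,251),(639,516)),((226,194),(597,567)),((162,451),(679,325)),((191,512),(657,260)),((233,562),(617,202))]
T=np.array([(f(*a,25)[:2]+f(*b,25)[:2])/2 for a,b in ticks]);C2=T.mean(0);print("C ticks",C2,T.std(0))
d=f(683,392,25)-f(150,384,25); print("phi tick",np.arctan2(d[1],d[0]))
for c in (C,C2):
  print(np.hypot(*(P-c)),np.hypot(*(I-c)),"phi",np.arctan2(*(P-c)[::-1])-np.pi/2,"base",np.arctan2(*(c-I)[::-1]))
for e in [((309,374),(307,560)),((388,375),(387,562)),((532,345),(528,578)),((312,345),(312,580))]:
    d=f(*e[0],100)-f(*e[1],100); print("edge phi",np.arctan2(d[1],d[0])-np.pi/2, np.hypot(*d[:2]))
for e in [((50,405),(115,411)),((57,358),(118,353))]:
    d=f(*e[1],22)-f(*e[0],22); print(np.arctan2(d[1],d[0]))
for n in ["label","stage_base"]:
    print(n,[(round(d["confidence"],2),w(arm.camera_params("wrist"),d["position"]).round(0).tolist()) for d in arm.place_of("wrist",n)[:2]])
```

```text
[626.96804007  65.04127458  79.97001975] [-0.4 -0.3  1.4 -0.8 -0.   1.   0.8 -1.5 -0.8  0.7]
C ticks [626.21099524  64.81981225] [0.15790928 0.1772454 ]
phi tick -0.07984344397979384
65.91565801310941 94.73270327008338 phi -0.06721368286212548 base -0.06413907067850828
66.19160751034087 93.99179618830436 phi -0.07840055085217346 base -0.06700666338564419
edge phi -0.09560279484685852 43.558252505738764
edge phi -0.07387988073681395 43.80340475257706
edge phi -0.05552481970048828 54.537833423771936
edge phi -0.08446327737906056 54.93757832964261
-0.16043205443991396
0.01533635528064133
label [(0.77, [601.0, 67.0, 72.0])]
stage_base [(0.89, [621.0, 65.0, -2.0])]
```

Run:
```python
import numpy as np
for k in range(15):
    a=-1.983-(-.061+.0907*k); print(k,round(22.6*np.cos(a),1),round(-22.6*np.sin(a),1))
```

```text
0 -7.8 21.2
1 -9.7 20.4
2 -11.5 19.5
3 -13.2 18.4
4 -14.8 17.1
5 -16.3 15.7
6 -17.6 14.1
7 -18.8 12.5
8 -19.9 10.7
9 -20.8 8.9
10 -21.5 7.0
11 -22.0 5.0
12 -22.4 3.0
13 -22.6 0.9
14 -22.6 -1.1
```

Request:
play_rows --plan '[[[0, 0, -0.09, -0.0078, 0.0212, 0, 1], [0, 0, -0.09, -0.0097, 0.0204, 0, 1], [0, 0, -0.09, -0.0115, 0.0195, 0, 1], [0, 0, -0.09, -0.0132, 0.0184, 0, 1], [0, 0, -0.09, -0.0148, 0.0171, 0, 1]]]'

```text
time: 7.28
position: [580.2, -13.6, 240.7]
tcp_rot: [0.002, 0.979, 0.206, 0.002]
wrist_force: [1.7, -0.3, 0.2]
gripper_width: 1.004
```

Request:
play_rows --plan '[[[0, 0, -0.09, -0.0163, 0.0157, 0.003, 1], [0, 0, -0.09, -0.0176, 0.0141, 0.003, 1], [0, 0, -0.09, -0.0188, 0.0125, 0.003, 1], [0, 0, -0.09, -0.0199, 0.0107, 0.003, 1], [0, 0, -0.09, -0.0208, 0.0089, 0.003, 1]]]'

```text
time: 7.7
position: [535.9, -120.3, 222.9]
tcp_rot: [0.001, 0.902, 0.431, -0.0]
wrist_force: [0.3, 0.1, 0.7]
gripper_width: 1.003
```

Run:
```python
from h import *
delta([480,-222,200],1.3)
```

```text
t 7.70 pos [ 535.9 -120.3  222.9] yaw 0.892 tilt 0.002 w 1.00 F [0.3 0.1 0.7]
turn(tool) [ 0.002  0.002 -0.408]
shift(tool) [-114.2   20.3   23.1]
```

Request:
play_rows --plan '[[[0, 0, -0.08, -0.0227, 0.004, 0.004, 1], [0, 0, -0.08, -0.0229, 0.0022, 0.004, 1], [0, 0, -0.08, -0.023, 0.0004, 0.004, 1], [0, 0, -0.08, -0.023, -0.0015, 0.004, 1], [0, 0, -0.08, -0.018, -0.003, 0.004, 1]]]'

```text
time: 8.12
position: [480.8, -219.8, 199.5]
tcp_rot: [-0.001, 0.791, 0.612, -0.001]
wrist_force: [0.4, 0.1, 0.9]
gripper_width: 1.001
```

Request:
play_rows --plan '[[[0, 0, 0, 0, 0, 0, 1], [0, 0, 0, 0, 0, 0, 1], [0, 0, 0, 0, 0, 0, 1], [0, 0, 0, 0, 0, 0, 1], [0, 0, 0, 0, 0, 0, 1]]]'

```text
time: 8.53
position: [480.4, -219.5, 197.3]
tcp_rot: [-0.003, 0.791, 0.612, -0.002]
wrist_force: [-0.6, -0.7, -0.1]
gripper_width: 1.002
```

Run:
```python
from h import *
delta([480,-222,200],1.3)
im,p=shot("wrist","pics/w7.png")
import pickle; pickle.dump(p,open("w7.pkl","wb"))
for n in ["scanner","mat","window"]:
    print(n,[(round(d["confidence"],2),w(p,d["position"]).round(0).tolist()) for d in arm.place_of("wrist",n)[:2]])
```

```text
t 8.53 pos [ 480.4 -219.5  197.3] yaw 1.316 tilt 0.007 w 1.00 F [-0.6 -0.7 -0.1]
turn(tool) [-0.007 -0.     0.016]
shift(tool) [-2.5  0.2 -2.7]
scanner [(0.67, [439.0, -428.0, -2.0]), (0.59, [486.0, -225.0, 3.0])]
mat [(0.82, [497.0, -229.0, -3.0])]
window [(0.98, [550.0, -252.0, 24.0]), (0.85, [459.0, -494.0, 16.0])]
```

View pics/w7.png

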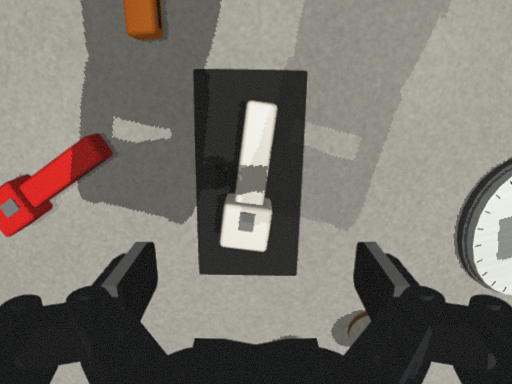

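Run:
```python
from h import *
im=cv2.imread("pics/w7.png")
cv2.imwrite("pics/w7c.png",cv2.resize(im[60:280,190:310],None,fx=2.7*2.4,fy=2.7,interpolation=cv2.INTER_CUBIC))
cv2.imwrite("pics/w7c.png",cv2.resize(im[90:260,180:320],None,fx=3.5,fy=3.5,interpolation=cv2.INTER_CUBIC))
```

```text
(no output)
```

View pics/w7c.png

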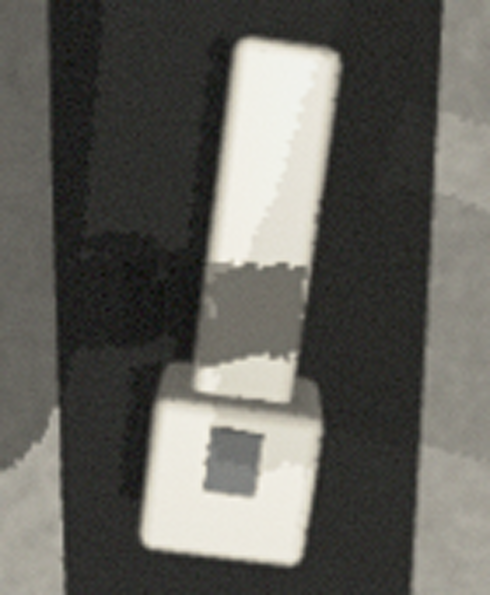

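Run:
```python
from h import *
import pickle; p=pickle.load(open("w7.pkl","rb"))
f=lambda x,y,z: onz(p,(180+(x+.5)/3.5-.5,90+(y+.5)/3.5-.5),z)
def yaw(a,b): d=b-a; return np.arctan2(d[1],d[0]),np.hypot(*d[:2])
for a,b,z in [((235,50),(195,385),34),((338,60),(293,400),34),((157,398),(142,540),44),((321,412),(303,560),44)]:
    print(yaw(f(*a,z),f(*b,z)))
H=[f(*c,44) for c in [(157,396),(321,408),(303,566),(142,546)]]; hc=np.mean(H,0); print("head c",hc,np.linalg.norm(H[1]-H[0]),np.linalg.norm(H[3]-H[0]))
T=[f(*c,34) for c in [(234,38),(339,48)]]; tc=np.mean(T,0); print("tail",tc,np.linalg.norm(T[1]-T[0]))
print(yaw(tc,hc)); y,_=yaw(tc,hc); u=np.array([np.cos(y),np.sin(y)])
print("origin", hc[:2]-47.5*u, tc[:2]+70*u)
g=lambda x,y:onz(p,(x,y),4)
M=[g(194,70),g(307,71),g(296,275),g(200,274)]; print(np.mean(M,0),yaw(M[0],M[3]),yaw(M[1],M[2]),np.linalg.norm(M[1]-M[0]))
```

```text
(np.float64(-0.3830183787834986), np.float64(89.41373736912632))
(np.float64(-0.3747255114675153), np.float64(91.1491892708341))
(np.float64(-0.3812389870937019), np.float64(41.16710616335649))
(np.float64(-0.3562485371380258), np.float64(43.13651051188612))
head c [ 527.64570533 -241.43484471   44.        ] 43.36131552876623 43.508753356715914
tail [ 420.77983398 -198.39665603   34.        ] 26.66155290824253
(np.float64(-0.38285838311049225), np.float64(115.20677125699596))
origin [ 483.58467633 -223.69010679] [ 485.71187671 -224.54679612]
[ 494.52450724 -229.88556808    4.        ] (np.float64(-0.2709802847150829), np.float64(217.1510467964665)) (np.float64(-0.27235649651537724), np.float64(217.29280217082942)) 108.035513140604
```

Run:
```python
from h import *
delta([491.3,-226.7,60],1.193)
```

```text
t 8.73 pos [ 480.2 -219.9  197.4] yaw 1.317 tilt 0.007 w 1.00 F [-0.6  0.9  0.4]
turn(tool) [-0.007  0.     0.124]
shift(tool) [ -3.8  13.4 137.3]
```

Request:
play_rows --plan '[[[-0.007, 0, 0.062, -0.002, 0.007, 0.02, 1], [0, 0, 0.062, -0.003, 0.006, 0.028, 1], [0, 0, 0, 0, 0, 0.03, 1], [0, 0, 0, 0, 0, 0.03, 1], [0, 0, 0, 0, 0, 0.02, 1]]]'

```text
time: 9.15
position: [495.5, -229.5, 70.9]
tcp_rot: [0.006, 0.829, 0.559, 0.003]
wrist_force: [-0.2, 0.4, -0.3]
gripper_width: 1.001
```

Run:
```python
from h import *
delta([491.3,-226.7,8],1.193)
shot("wrist","pics/w8.png")
```

```text
t 9.15 pos [ 495.5 -229.5   70.9] yaw 1.187 tilt 0.014 w 1.00 F [-0.2  0.4 -0.3]
turn(tool) [ 0.014  0.002 -0.006]
shift(tool) [ 1.1 -5.7 62.8]
```

View pics/w8.png

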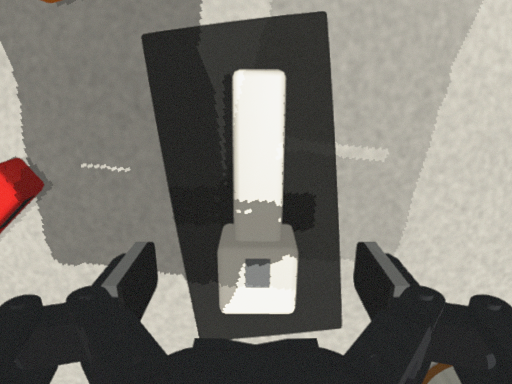

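Request:
play_rows --plan '[[[0.014, 0, -0.005, 0.001, -0.0057, 0.008, 1], [0, 0, 0, 0, 0, 0.014, 1], [0, 0, 0, 0, 0, 0.014, 1], [0, 0, 0, 0, 0, 0.012, 1], [0, 0, 0, 0, 0, 0.008, 1]]]'

```text
time: 9.62
position: [489.8, -225.4, 12.6]
tcp_rot: [-0.001, 0.827, 0.562, -0.002]
wrist_force: [-0.3, -0.0, 0.6]
gripper_width: 0.999
```

Run:
```python
from h import *
delta([491.3,-226.7,8],1.193)
shot("wrist","pics/w9.png")
```

```text
t 9.62 pos [ 489.8 -225.4   12.6] yaw 1.193 tilt 0.004 w 1.00 F [-0.3 -0.   0.6]
turn(tool) [-0.004  0.001  0.   ]
shift(tool) [-0.7  1.9  4.6]
```

View pics/w9.png

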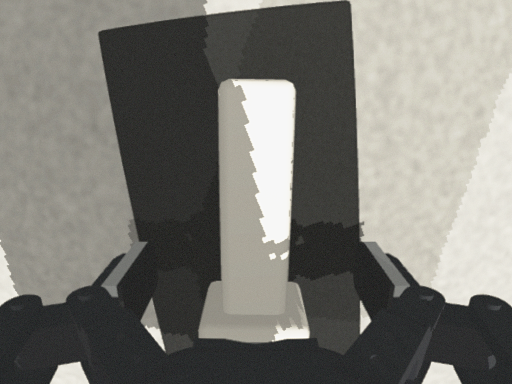

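Request:
play_rows --plan '[[[-0.004, 0, 0, -0.0005, 0.001, 0.002, 1], [0, 0, 0, 0, 0, 0.002, 0.2], [0, 0, 0, 0, 0, 0, -0.2], [0, 0, 0, 0, 0, 0, -1], [0, 0, 0, 0, 0, 0, -1]]]'

```text
time: 10.08
position: [491.1, -226.5, 9.2]
tcp_rot: [0.001, 0.827, 0.562, -0.0]
wrist_force: [0.1, 0.2, -0.2]
gripper_width: 0.453
```

Request:
play_rows --plan '[[[0, 0, 0, 0, 0, 0, -1], [0, 0, 0, 0, 0, 0, -1], [0, 0, 0, 0, 0, 0, -1], [0, 0, 0, 0, 0, 0, -1], [0, 0, 0, 0, 0, 0, -1]]]'

```text
time: 10.5
position: [491.5, -226.7, 10.5]
tcp_rot: [0.002, 0.827, 0.562, 0.0]
wrist_force: [-0.4, 0.5, -2.4]
gripper_width: 0.313
```

Run:
```python
from h import *
delta([491.3,-226.7,8],1.193)
shot("wrist","pics/w10.png")
```

```text
t 10.50 pos [ 491.5 -226.7   10.5] yaw 1.193 tilt 0.003 w 0.31 F [-0.4  0.5 -2.4]
turn(tool) [0.003 0.002 0.   ]
shift(tool) [-0.  -0.2  2.5]
```

View pics/w10.png

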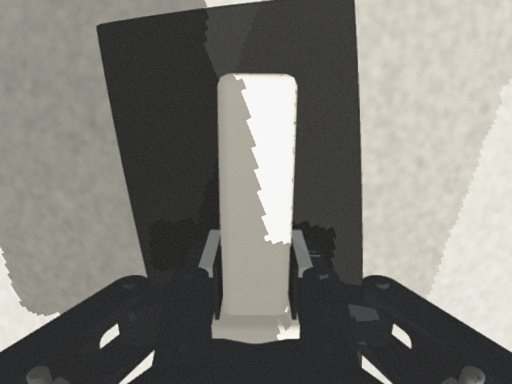

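Request:
play_rows --plan '[[[0, 0, 0, 0, 0, -0.004, -1], [0, 0, 0, 0, 0, -0.01, -1], [0, 0, 0, 0, 0, -0.014, -1], [0, 0, 0, 0, 0, -0.014, -1], [0, 0, 0, 0, 0, -0.008, -1]]]'

```text
time: 10.97
position: [490.3, -226.0, 62.4]
tcp_rot: [-0.0, 0.827, 0.562, -0.001]
wrist_force: [-1.0, -0.4, -1.2]
gripper_width: 0.316
```

Run:
```python
from h import *
delta([478.3,76.3,60],-.074+np.pi/2)
im,p=shot("scene","pics/s11.png")
cv2.imwrite("pics/s11c.png",cv2.resize(im[130:250,130:270],None,fx=5,fy=5,interpolation=cv2.INTER_CUBIC))
```

```text
t 10.97 pos [ 490.3 -226.    62.4] yaw 1.193 tilt 0.002 w 0.32 F [-1.  -0.4 -1.2]
turn(tool) [-0.002  0.001 -0.303]
shift(tool) [ 276.6 -122.6    2.2]
```

View pics/s11c.png

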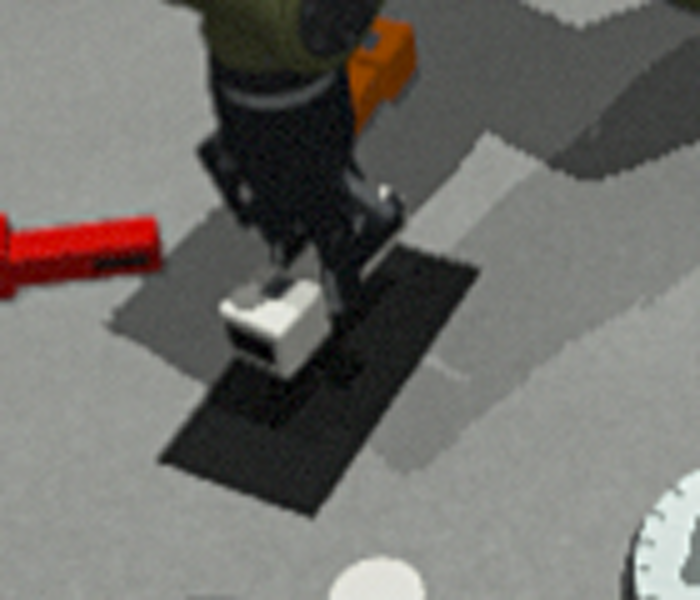

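Request:
play_rows --plan '[[[0, 0, -0.02, 0.0181, -0.009, 0, -1], [0, 0, -0.02, 0.0183, -0.0086, 0, -1], [0, 0, -0.02, 0.0185, -0.0082, 0, -1], [0, 0, -0.02, 0.0186, -0.0079, 0, -1], [0, 0, -0.02, 0.0188, -0.0075, 0, -1]]]'

```text
time: 11.43
position: [482.7, -125.5, 65.2]
tcp_rot: [0.003, 0.798, 0.602, 0.0]
wrist_force: [1.0, -0.1, -1.6]
gripper_width: 0.317
```

Request:
play_rows --plan '[[[0, 0, -0.02, 0.0189, -0.0071, 0, -1], [0, 0, -0.02, 0.019, -0.0067, 0, -1], [0, 0, -0.02, 0.0192, -0.0063, 0, -1], [0, 0, -0.02, 0.0193, -0.0059, 0, -1], [0, 0, -0.02, 0.0194, -0.0055, 0, -1]]]'

```text
time: 11.85
position: [473.2, -20.0, 64.8]
tcp_rot: [0.003, 0.766, 0.643, 0.0]
wrist_force: [0.4, 0.1, -1.7]
gripper_width: 0.314
```

Run:
```python
from h import *
delta([468,76.6,55],-.074+np.pi/2)
```

```text
t 11.85 pos [473.2 -20.   64.8] yaw 1.397 tilt 0.006 w 0.31 F [ 0.4  0.1 -1.7]
turn(tool) [ 0.005  0.003 -0.1  ]
shift(tool) [ 94.3 -22.    9.4]
```

Request:
play_rows --plan '[[[0.004, 0.002, -0.02, 0.022, -0.0055, 0.002, -1], [0, 0, -0.02, 0.022, -0.005, 0.002, -1], [0, 0, -0.02, 0.02, -0.0045, 0.002, -1], [0, 0, -0.02, 0.016, -0.003, 0.002, -1], [0, 0, -0.02, 0.008, -0.002, 0.001, -1]]]'

```text
time: 12.27
position: [464.6, 75.9, 55.8]
tcp_rot: [0.001, 0.731, 0.683, 0.0]
wrist_force: [-0.3, -1.0, -2.4]
gripper_width: 0.314
```

Request:
play_rows --plan '[[[0, 0, 0, 0, 0, 0, -1], [0, 0, 0, 0, 0, 0, -1], [0, 0, 0, 0, 0, 0, -1], [0, 0, 0, 0, 0, 0, -1], [0, 0, 0, 0, 0, 0, -1]]]'

```text
time: 12.68
position: [464.6, 74.9, 55.9]
tcp_rot: [0.001, 0.73, 0.683, 0.0]
wrist_force: [-0.2, 0.0, -0.7]
gripper_width: 0.317
```

Run:
```python
from h import *
delta([468,76.6,54],-.074+np.pi/2)
im,p=shot("wrist","pics/w12.png")
im,p=shot("scene","pics/s12.png")
cv2.imwrite("pics/s12c.png",cv2.resize(im[160:280,220:340],None,fx=5,fy=5,interpolation=cv2.INTER_CUBIC))
for n in ["window","label","scanner"]:
    print(n,[(round(d["confidence"],2),w(p,d["position"]).round(0).tolist()) for d in arm.place_of("scene",n)[:4]])
im,p=shot("side","pics/d12.png")
cv2.imwrite("pics/d12c.png",cv2.resize(im[150:270,150:310],None,fx=5,fy=5,interpolation=cv2.INTER_CUBIC))
for n in ["window","label","scanner"]:
    print(n,[(round(d["confidence"],2),w(p,d["position"]).round(0).tolist()) for d in arm.place_of("side",n)[:4]])
```

```text
t 12.68 pos [464.6  74.9  55.9] yaw 1.504 tilt 0.002 w 0.32 F [-0.2  0.  -0.7]
turn(tool) [0.002 0.001 0.007]
shift(tool) [1.9 3.2 1.9]
window [(0.78, [198.0, -258.0, 18.0]), (0.7, [463.0, -492.0, 19.0]), (0.56, [530.0, 70.0, 69.0])]
label [(0.92, [602.0, 67.0, 66.0])]
scanner [(0.91, [437.0, -422.0, -3.0]), (0.77, [265.0, -274.0, -4.0]), (0.66, [457.0, 74.0, 53.0])]
window [(0.56, [199.0, -256.0, 19.0]), (0.54, [463.0, -495.0, 21.0])]
label [(0.61, [598.0, 67.0, 67.0])]
scanner [(0.7, [459.0, 76.0, 50.0]), (0.69, [270.0, -271.0, 1.0]), (0.6, [438.0, -429.0, -1.0])]
```

View pics/w12.png

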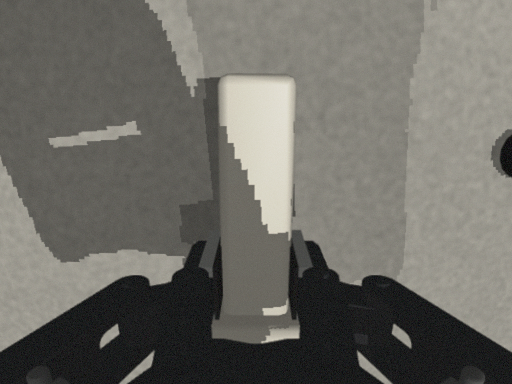

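View pics/s12c.png

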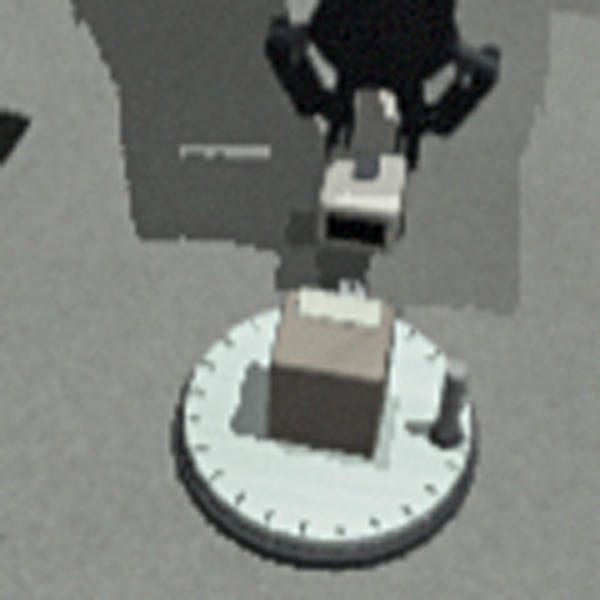

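View pics/d12c.png

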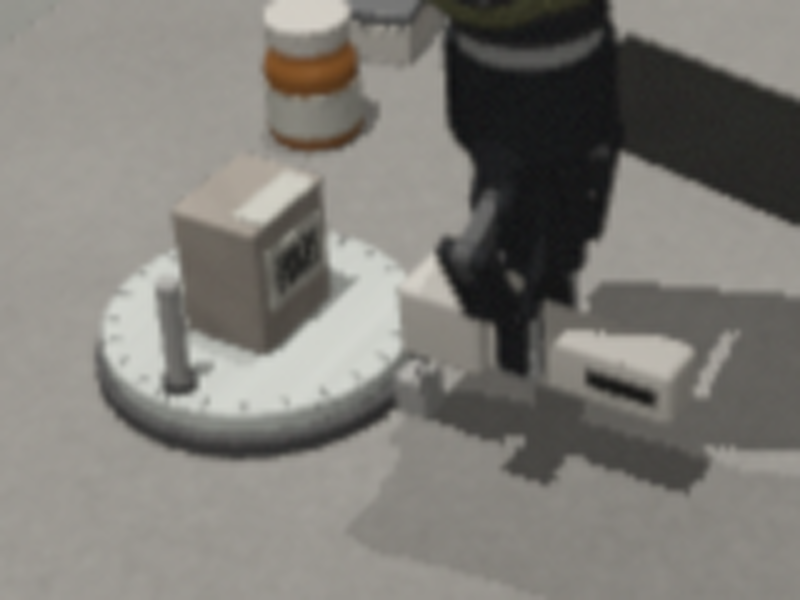

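Run:
```python
from h import *
T=np.array([464.6,74.9,55.9]); y=1.504-np.pi/2
X=np.array([np.cos(y),np.sin(y),0]);Y=np.array([-np.sin(y),np.cos(y),0]);Z=np.array([0,0,1])
O=T-7*X-6.5*Z
def box(x0,x1,wd,h): return [O+x*X+s*wd/2*Y+z*Z for x in (x0,x1) for s in (-1,1) for z in (0,h)]
E=[(0,1),(2,3),(4,5),(6,7),(0,2),(1,3),(4,6),(5,7),(0,4),(1,5),(2,6),(3,7)]
for n,r in [("side",(150,270,150,310)),("scene",(180,240,250,330))]:
    im=cv2.imread(f"pics/{n[0] if n!='side' else 'd'}12.png"); p=arm.camera_params(n)
    k=5 if n=="side" else 9
    a=cv2.resize(im[r[0]:r[1],r[2]:r[3]],None,fx=k,fy=k,interpolation=cv2.INTER_CUBIC)
    for B,c in ((box(-70,25,28,30),(0,0,255)),(box(25,70,46,40),(0,200,0))):
        q=(proj(p,B)-[r[2],r[0]]+.5)*k-.5
        for i,j in E: cv2.line(a,tuple(q[i].round().astype(int).tolist()),tuple(q[j].round().astype(int).tolist()),c,1)
    cv2.imwrite(f"pics/o_{n}.png",a)
```

```text
(no output)
```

View pics/o_side.png

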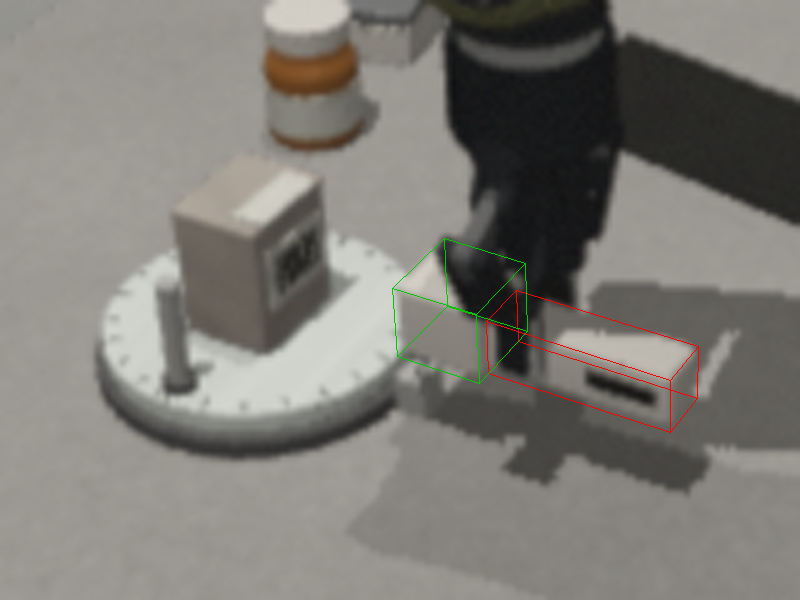

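View pics/o_scene.png

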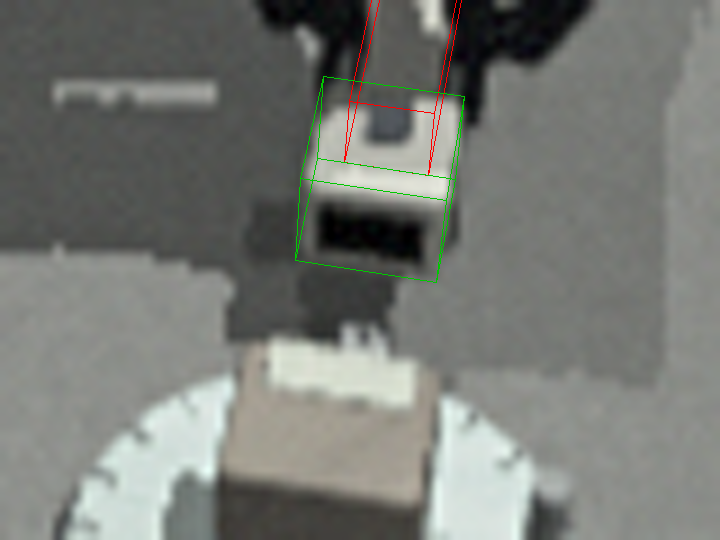

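```bash
cat > ov.py <<'E'
from h import *
E=[(0,1),(2,3),(4,5),(6,7),(0,2),(1,3),(4,6),(5,7),(0,4),(1,5),(2,6),(3,7)]
def box(O,y,pit,x0,x1,wd,z0,z1):
    M=R.from_euler("ZY",[y,-pit]).as_matrix()
    return [O+M@np.array([x,s*wd/2,z]) for x in (x0,x1) for s in (-1,1) for z in (z0,z1)]
def over(n,im,out,r,k,O,y,pit,C=(627,65.3),phi=-.074):
    p=arm.camera_params(n)
    a=cv2.resize(im[r[0]:r[1],r[2]:r[3]],None,fx=k,fy=k,interpolation=cv2.INTER_CUBIC)
    S=np.array([*C,0])
    for B,c in ((box(O,y,pit,-70,25,28,0,30),(0,0,255)),(box(O,y,pit,25,70,46,0,40),(0,200,0)),(box(S,phi,0,-25,25,60,25,100),(255,100,0))):
        q=(proj(p,B)-[r[2],r[0]]+.5)*k-.5
        for i,j in E: cv2.line(a,tuple(q[i].round().astype(int).tolist()),tuple(q[j].round().astype(int).tolist()),c,1)
    cv2.imwrite(out,a)
E
python3 - <<'E'
from ov import *
y=1.504-np.pi/2; O=np.array([464.6,74.9,55.9])-[7*np.cos(y),7*np.sin(y),6.5]
over("side",cv2.imread("pics/d12.png"),"pics/o2d.png",(178,243,180,294),7,O,y,0)
over("scene",cv2.imread("pics/s12.png"),"pics/o2s.png",(180,255,255,330),8,O,y,0)
E
```

```text
(no output)
```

View pics/o2d.png

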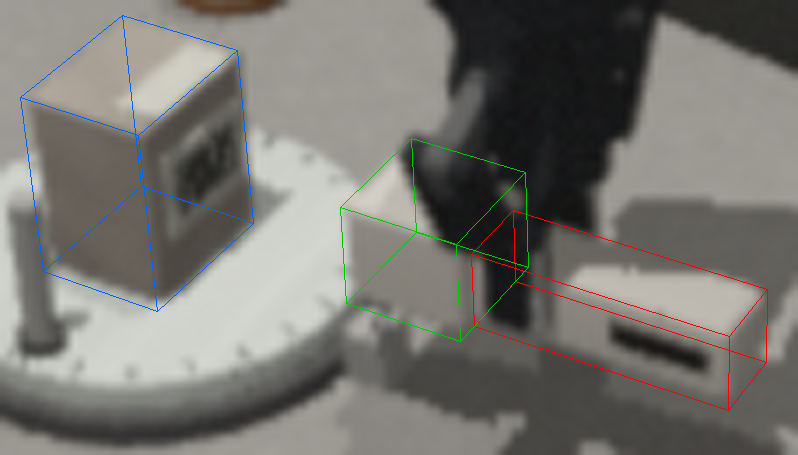

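View pics/o2s.png

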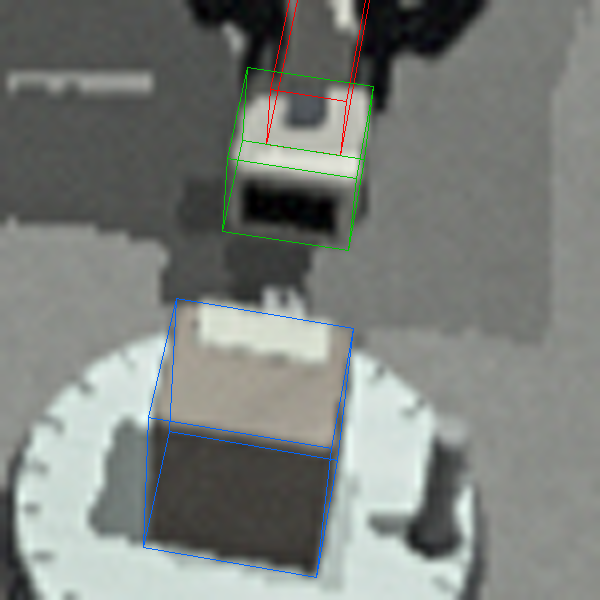

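Request:
play_rows --plan '[[[0.002, 0.001, 0.004, 0.001, 0.003, 0.001, -1], [0, 0, 0.002, 0.001, 0.004, 0.001, -1], [0, 0, 0, 0, 0.003, 0, -1], [0, 0, 0, 0, 0.002, 0, -1], [0, 0, 0, 0, 0, 0, -1]]]'

```text
time: 13.55
position: [478.1, 77.1, 53.5]
tcp_rot: [-0.0, 0.732, 0.681, -0.0]
wrist_force: [-0.3, -0.2, -0.8]
gripper_width: 0.317
```

Run:
```python
from h import *
delta([478.5,76.4,53.5],-.074+np.pi/2)
```

```text
t 13.55 pos [478.1  77.1  53.5] yaw 1.499 tilt 0.001 w 0.32 F [-0.3 -0.2 -0.8]
turn(tool) [-0.001  0.     0.002]
shift(tool) [-0.6  0.5  0. ]
```

Run:
```python
from ov import *
s=arm.state(); y=1.499-np.pi/2; O=s["position"]-[7*np.cos(y),7*np.sin(y),6.5]
im,p=shot("side","pics/d13.png"); over("side",im,"pics/o3d.png",(178,243,180,294),7,O,y,0)
print([(round(d["confidence"],2),w(p,d["position"]).round(0).tolist()) for n in ("label","scanner") for d in arm.place_of("side",n)[:1]])
im,p=shot("scene","pics/s13.png"); over("scene",im,"pics/o3s.png",(180,255,255,330),8,O,y,0)
print([(round(d["confidence"],2),w(p,d["position"]).round(0).tolist()) for n in ("label","window") for d in arm.place_of("scene",n)[:3]])
```

```text
[(0.91, [598.0, 70.0, 70.0]), (0.94, [269.0, -271.0, 2.0])]
[(0.9, [597.0, 69.0, 65.0]), (0.27, [623.0, 60.0, 3.0]), (0.72, [200.0, -256.0, 18.0]), (0.68, [462.0, -492.0, 20.0]), (0.67, [545.0, 73.0, 71.0])]
```

View pics/o3d.png

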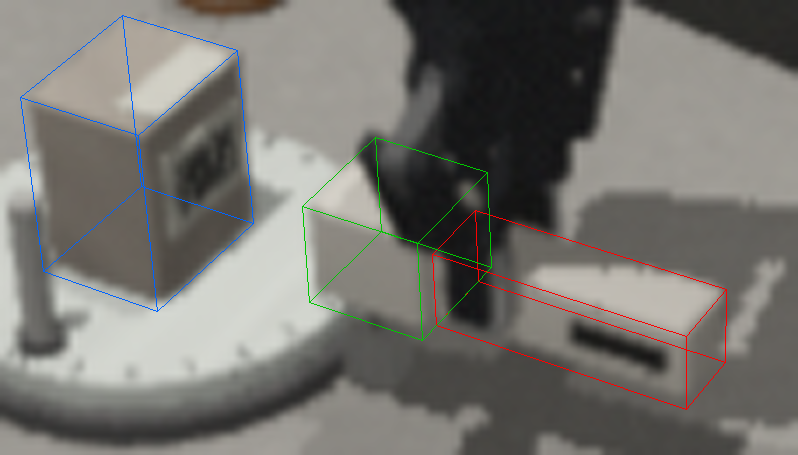

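View pics/o3s.png

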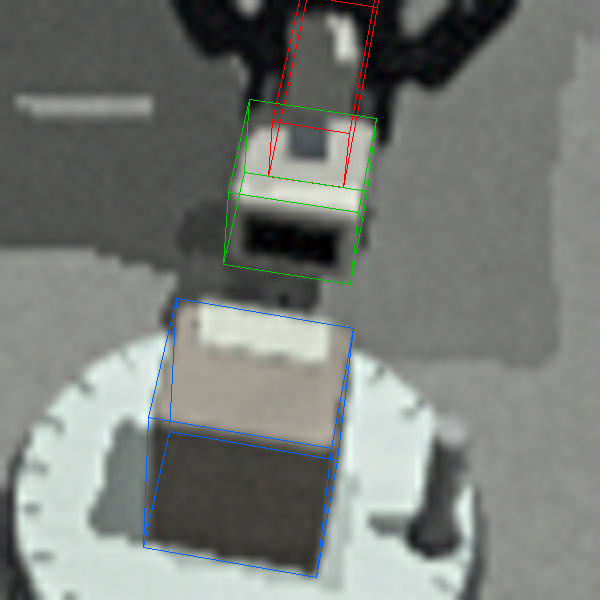

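Request:
play_rows --plan '[[[0, 0, 0, 0, 0, 0, -1], [0, 0, 0, 0, 0, 0, -1], [0, 0, 0, 0, 0, 0, -1], [0, 0, 0, 0, 0, 0, -1], [0, 0, 0, 0, 0, 0, -1]]]'

```text
time: 14.27
position: [477.4, 77.1, 53.8]
tcp_rot: [-0.0, 0.732, 0.681, -0.0]
wrist_force: [-0.0, -0.6, -0.9]
gripper_width: 0.316
```

Request:
play_rows --plan '[[[0, 0, 0, 0, 0, 0, -1], [0, 0, 0, 0, 0, 0, -1], [0, 0, 0, 0, 0, 0, -1], [0, 0, 0, 0, 0, 0, -1], [0, 0, 0, 0, 0, 0, -1]]]'

```text
time: 14.68
position: [477.3, 77.1, 53.8]
tcp_rot: [-0.0, 0.732, 0.681, -0.0]
wrist_force: [0.5, -0.7, -1.1]
gripper_width: 0.319
```

Request:
play_rows --plan '[[[0, 0, 0, 0, 0, 0, -1], [0, 0, 0, 0, 0, 0, -1], [0, 0, 0, 0, 0, 0, -1], [0, 0, 0, 0, 0, 0, -1], [0, 0, 0, 0, 0, 0, -1]]]'

```text
time: 15.1
position: [477.3, 77.1, 53.8]
tcp_rot: [-0.0, 0.732, 0.681, -0.0]
wrist_force: [0.9, 0.5, -1.8]
gripper_width: 0.316
```

Request:
play_rows --plan '[[[0, 0, 0, 0, 0, 0, -1], [0, 0, 0, 0, 0, 0, -1], [0, 0, 0, 0, 0, 0, -1], [0, 0, 0, 0, 0, 0, -1], [0, 0, 0, 0, 0, 0, -1]]]'

```text
time: 15.52
position: [477.3, 77.1, 53.8]
tcp_rot: [-0.0, 0.732, 0.681, -0.0]
wrist_force: [-0.0, 0.5, -1.5]
gripper_width: 0.313
```

Request:
play_rows --plan '[[[0, 0, 0, 0, 0, 0, -1], [0, 0, 0, 0, 0, 0, -1], [0, 0, 0, 0, 0, 0, -1], [0, 0, 0, 0, 0, 0, -1], [0, 0, 0, 0, 0, 0, -1]]]'

```text
time: 15.93
position: [477.4, 77.1, 53.8]
tcp_rot: [-0.0, 0.732, 0.681, -0.0]
wrist_force: [-0.3, 0.0, -1.6]
gripper_width: 0.313
```

Request:
play_rows --plan '[[[0, 0, 0, 0, 0, 0, -1], [0, 0, 0, 0, 0, 0, -1], [0, 0, 0, 0, 0, 0, -1], [0, 0, 0, 0, 0, 0, -1], [0, 0, 0, 0, 0, 0, -1]]]'

```text
time: 16.35
position: [477.3, 77.1, 53.8]
tcp_rot: [-0.0, 0.732, 0.681, -0.0]
wrist_force: [-0.3, -0.4, -1.8]
gripper_width: 0.314
```

Request:
play_rows --plan '[[[0, 0, 0, 0, 0, 0, -1], [0, 0, 0, 0, 0, 0, -1], [0, 0, 0, 0, 0, 0, -1], [0, 0, 0, 0, 0, 0, -1], [0, 0, 0, 0, 0, 0, -1]]]'

```text
time: 16.77
position: [477.4, 77.1, 53.8]
tcp_rot: [-0.0, 0.732, 0.681, -0.0]
wrist_force: [0.2, -0.4, -1.7]
gripper_width: 0.313
```

Run:
```python
from h import *
delta([478.5,76.4,53.5],-.074+np.pi/2)
```

```text
t 16.77 pos [477.4  77.1  53.8] yaw 1.499 tilt 0.001 w 0.31 F [ 0.2 -0.4 -1.7]
turn(tool) [-0.001  0.     0.002]
shift(tool) [-0.6  1.2  0.3]
```

Request:
play_rows --plan '[[[0, 0, 0, 0, -0.003, -0.001, -1], [0, 0, 0, 0, -0.005, -0.002, -1], [0, 0, 0, -0.003, -0.005, -0.003, -1], [0, 0, 0, -0.009, -0.002, -0.004, -1], [0, 0, 0, -0.015, 0, -0.002, -1]]]'

```text
time: 17.18
position: [458.2, 51.6, 66.4]
tcp_rot: [-0.001, 0.731, 0.682, -0.001]
wrist_force: [1.2, -0.6, -1.0]
gripper_width: 0.317
```

Request:
play_rows --plan '[[[0, 0, 0.013, -0.0204, 0.0041, 0, -1], [0, 0, 0.013, -0.0203, 0.0044, 0, -1], [0, 0, 0.013, -0.0202, 0.0047, 0, -1], [0, 0, 0.013, -0.0202, 0.005, 0, -1], [0, 0, 0.013, -0.0201, 0.0053, 0, -1]]]'

```text
time: 17.6
position: [470.1, -57.3, 69.6]
tcp_rot: [0.0, 0.753, 0.658, 0.0]
wrist_force: [-0.4, 0.6, -0.7]
gripper_width: 0.317
```

Request:
play_rows --plan '[[[0, 0, 0.013, -0.02, 0.0056, 0, -1], [0, 0, 0.013, -0.02, 0.0058, 0, -1], [0, 0, 0.013, -0.0199, 0.0061, 0, -1], [0, 0, 0.013, -0.0198, 0.0064, 0, -1], [0, 0, 0.013, -0.0197, 0.0067, 0, -1]]]'

```text
time: 18.02
position: [482.0, -168.7, 72.4]
tcp_rot: [0.001, 0.775, 0.632, 0.001]
wrist_force: [-0.5, 0.6, -1.5]
gripper_width: 0.318
```

Run:
```python
from h import *
delta([502.7,-230.9,40],1.3)
```

```text
t 18.02 pos [ 482.  -168.7   72.4] yaw 1.368 tilt 0.003 w 0.32 F [-0.5  0.6 -1.5]
turn(tool) [0.003 0.001 0.068]
shift(tool) [-56.8  32.7  32.6]
```

Request:
play_rows --plan '[[[0, 0, 0.015, -0.015, 0.008, 0.004, -1], [0, 0, 0.015, -0.014, 0.008, 0.005, -1], [0, 0, 0.015, -0.012, 0.008, 0.005, -1], [0, 0, 0.013, -0.008, 0.005, 0.005, -1], [0, 0, 0, -0.002, 0.002, 0.003, -1]]]'

```text
time: 18.43
position: [499.1, -234.6, 52.9]
tcp_rot: [0.003, 0.796, 0.606, 0.001]
wrist_force: [-0.0, -0.1, -1.0]
gripper_width: 0.318
```

Run:
```python
from h import *
delta([502.7,-230.9,20],1.3)
im,p=shot("scene","pics/s14.png")
cv2.imwrite("pics/s14c.png",cv2.resize(im[150:250,140:250],None,fx=6,fy=6,interpolation=cv2.INTER_CUBIC))
```

```text
t 18.43 pos [ 499.1 -234.6   52.9] yaw 1.302 tilt 0.007 w 0.32 F [-0.  -0.1 -1. ]
turn(tool) [0.007 0.002 0.002]
shift(tool) [ 4.6  2.3 32.9]
```

View pics/s14c.png

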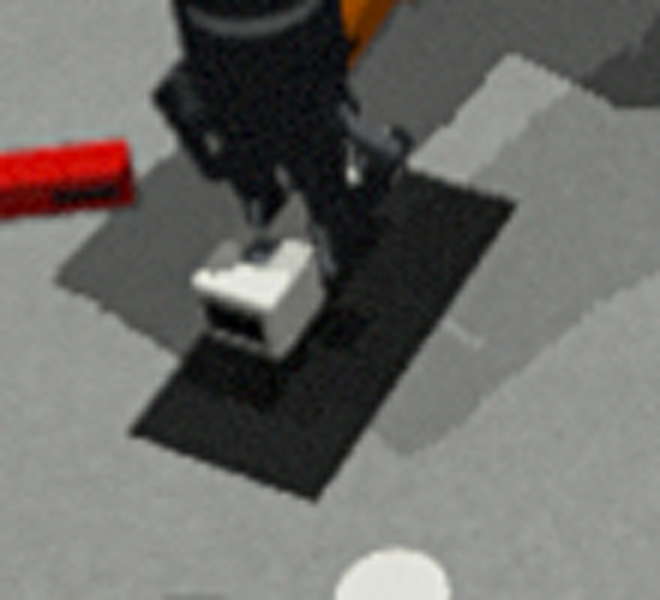

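Above the mat and aligned with it. Lowering gently.

Request:
play_rows --plan '[[[0.005, 0.002, 0.001, 0.003, 0.002, 0.005, -1], [0, 0, 0, 0.001, 0, 0.007, -1], [0, 0, 0, 0, 0, 0.008, -1], [0, 0, 0, 0, 0, 0.007, -1], [0, 0, 0, 0, 0, 0.003, -1]]]'

```text
time: 18.9
position: [501.8, -228.3, 20.3]
tcp_rot: [0.0, 0.795, 0.607, 0.001]
wrist_force: [-0.7, -0.1, -1.2]
gripper_width: 0.312
```

Request:
play_rows --plan '[[[0, 0, 0, 0, 0, 0, -1], [0, 0, 0, 0, 0, 0, -1], [0, 0, 0, 0, 0, 0, -1], [0, 0, 0, 0, 0, 0, -1], [0, 0, 0, 0, 0, 0, -1]]]'

```text
time: 19.32
position: [501.6, -227.3, 19.4]
tcp_rot: [-0.001, 0.794, 0.608, 0.0]
wrist_force: [-0.2, -0.4, -1.5]
gripper_width: 0.313
```

Run:
```python
from h import *
delta([502.7,-230.9,10.5],1.3)
```

```text
t 19.32 pos [ 501.6 -227.3   19.4] yaw 1.306 tilt 0.001 w 0.31 F [-0.2 -0.4 -1.5]
turn(tool) [-0.001 -0.001  0.006]
shift(tool) [-3.2  2.   8.9]
```

Request:
play_rows --plan '[[[0, 0, 0.006, -0.002, 0.001, 0.002, -1], [0, 0, 0, -0.001, 0.001, 0.002, -1], [0, 0, 0, 0, 0, 0.002, -1], [0, 0, 0, 0, 0, 0.001, -1], [0, 0, 0, 0, 0, 0, -1]]]'

```text
time: 19.73
position: [503.2, -231.5, 12.4]
tcp_rot: [-0.0, 0.796, 0.605, 0.0]
wrist_force: [0.6, -0.2, -1.3]
gripper_width: 0.313
```

Run:
```python
from h import *
delta([502.7,-230.9,10.5],1.3)
```

```text
t 19.73 pos [ 503.2 -231.5   12.4] yaw 1.299 tilt 0.001 w 0.31 F [ 0.6 -0.2 -1.3]
turn(tool) [ 0.001 -0.001 -0.001]
shift(tool) [ 0.4 -0.6  1.9]
```

Going down in sub-millimetre steps while watching the force.

Request:
play_rows --plan '[[[0, 0, 0, 0, 0, 0.0007, -1], [0, 0, 0, 0, 0, 0.0007, -1], [0, 0, 0, 0, 0, 0.0005, -1], [0, 0, 0, 0, 0, 0, -1], [0, 0, 0, 0, 0, 0, -1]]]'

```text
time: 20.15
position: [503.1, -231.4, 10.1]
tcp_rot: [-0.0, 0.796, 0.605, 0.0]
wrist_force: [0.5, 0.1, -2.1]
gripper_width: 0.32
```

Run:
```python
from h import *
for i in range(2):
  delta([502.7,-230.9,10.5],1.3); shot("side")
```

```text
t 20.15 pos [ 503.1 -231.4   10.1] yaw 1.299 tilt 0.001 w 0.32 F [ 0.5  0.1 -2.1]
turn(tool) [ 0.    -0.001 -0.001]
shift(tool) [ 0.4 -0.5 -0.4]
t 20.20 pos [ 503.1 -231.4   10.2] yaw 1.299 tilt 0.001 w 0.31 F [-0.4  0.3 -1.1]
turn(tool) [ 0.    -0.001 -0.001]
shift(tool) [ 0.4 -0.5 -0.3]
```

Request:
play_rows --plan '[[[0, 0, 0, 0, 0, 0.0005, -1], [0, 0, 0, 0, 0, 0.0003, -1], [0, 0, 0, 0, 0, 0, -1], [0, 0, 0, 0, 0, 0, -1], [0, 0, 0, 0, 0, 0, -1]]]'

```text
time: 20.67
position: [503.2, -231.5, 9.9]
tcp_rot: [0.0, 0.796, 0.605, 0.001]
wrist_force: [-0.3, 1.3, -0.6]
gripper_width: 0.318
```

Request:
play_rows --plan '[[[0, 0, 0, 0, 0, 0.0005, -1], [0, 0, 0, 0, 0, 0.0003, -1], [0, 0, 0, 0, 0, 0, -1], [0, 0, 0, 0, 0, 0, -1], [0, 0, 0, 0, 0, 0, -1]]]'

```text
time: 21.08
position: [503.4, -231.6, 9.9]
tcp_rot: [0.0, 0.796, 0.605, 0.001]
wrist_force: [-1.4, 0.0, 0.8]
gripper_width: 0.317
```

Request:
play_rows --plan '[[[0, 0, 0, 0, 0, 0, -0.2], [0, 0, 0, 0, 0, 0, -0.1], [0, 0, 0, 0, 0, 0, 0.2], [0, 0, 0, 0, 0, 0, 0.5], [0, 0, 0, 0, 0, 0, 1]]]'

```text
time: 21.5
position: [503.6, -231.7, 9.8]
tcp_rot: [0.001, 0.796, 0.605, 0.001]
wrist_force: [0.1, 0.2, -0.1]
gripper_width: 0.856
```

Request:
play_rows --plan '[[[0, 0, 0, 0, 0, 0, 1], [0, 0, 0, 0, 0, 0, 1], [0, 0, 0, 0, 0, 0, 1], [0, 0, 0, 0, 0, 0, 1], [0, 0, 0, 0, 0, 0, 1]]]'

```text
time: 21.92
position: [503.7, -231.7, 9.9]
tcp_rot: [0.001, 0.796, 0.605, 0.001]
wrist_force: [-0.1, 0.4, -0.3]
gripper_width: 1.0
```

Run:
```python
from h import *
delta(None)
shot("wrist","pics/w15.png")
```

```text
t 21.92 pos [ 503.7 -231.7    9.9] yaw 1.299 tilt 0.002 w 1.00 F [-0.1  0.4 -0.3]
```

View pics/w15.png

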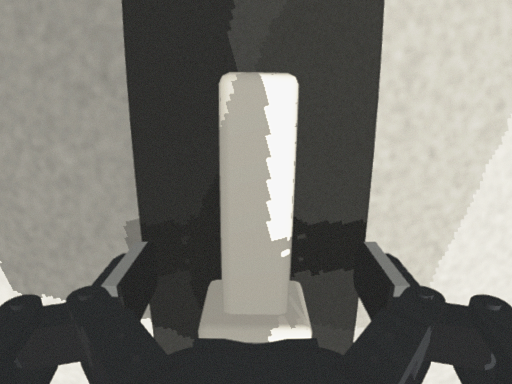

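Clear of both fingers. Rising straight up.

Request:
play_rows --plan '[[[0, 0, 0, 0, 0, -0.01, 1], [0, 0, 0, 0, 0, -0.02, 1], [0, 0, 0, 0, 0, -0.03, 1], [0, 0, 0, 0, 0, -0.035, 1], [0, 0, 0, 0, 0, -0.035, 1]]]'

```text
time: 22.38
position: [500.2, -230.0, 139.6]
tcp_rot: [-0.006, 0.796, 0.605, -0.002]
wrist_force: [-0.1, -1.2, 0.5]
gripper_width: 1.002
```

Request:
play_rows --plan '[[[0, 0, 0, 0, -0.01, -0.035, 1], [0, 0, 0, 0, -0.02, -0.03, 1], [0, 0, 0, 0, -0.02, -0.02, 1], [0, 0, 0, 0, -0.01, -0.01, 1], [0, 0, 0, 0, 0, 0, 1]]]'

```text
time: 22.8
position: [441.9, -214.1, 251.4]
tcp_rot: [0.001, 0.796, 0.605, 0.001]
wrist_force: [0.0, 0.1, 0.1]
gripper_width: 1.003
```

Run:
```python
from h import *
delta(None)
im,p=shot("wrist","pics/w16.png")
s,_=shot("scene","pics/s16.png")
for n in ["scanner","mat","window"]:
    print(n,[(round(d["confidence"],2),w(p,d["position"]).round(0).tolist()) for d in arm.place_of("wrist",n)[:3]])
```

```text
t 22.80 pos [ 441.9 -214.1  251.4] yaw 1.299 tilt 0.003 w 1.00 F [0.  0.1 0.1]
scanner [(0.94, [265.0, -275.0, -3.0]), (0.72, [498.0, -232.0, 5.0]), (0.71, [441.0, -427.0, 2.0])]
mat [(0.83, [499.0, -228.0, -2.0])]
window [(0.75, [563.0, -251.0, 21.0]), (0.67, [457.0, -493.0, 17.0])]
```

View pics/w16.png

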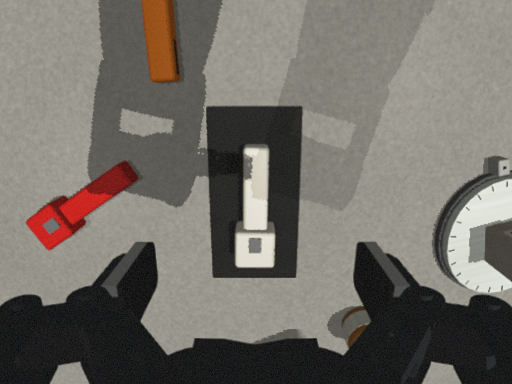

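View pics/s16.png

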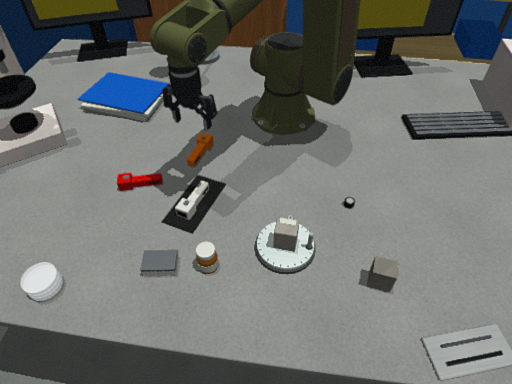

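Request:
play_rows --plan '[[[0, 0, 0, 0, 0, 0, 1], [0, 0, 0, 0, 0, 0, 1], [0, 0, 0, 0, 0, 0, 1], [0, 0, 0, 0, 0, 0, 1], [0, 0, 0, 0, 0, 0, 1]]]'

```text
time: 23.47
position: [443.1, -213.9, 242.6]
tcp_rot: [-0.005, 0.796, 0.605, -0.002]
wrist_force: [-0.8, 0.3, -0.5]
gripper_width: 0.999
```

```bash
python3 -c "
from workcell import arm
print(arm.sign_off())"
```

```text
the job is handed in; nothing more can be done
None
```

I turned the stage to the index, scanned the label, put the scanner back on its mat and handed the job in at about 23.5 s. Sign-off gave no verdict.

- **Stage:** I turned it by its post. The zero tick, index mark and opposite tick then lined up, with the angle about -0.01 rad from index (roughly ±0.01). I did not correct that, and I did not measure it again after the scan. The last pictures show the stage as I left it.
- **Scan:** I held the window about 61 mm from the label, level and square, for about 3 s. During the hold the tool moved under 0.2 mm. Image overlays matched to about a pixel, and the bias was the same on the scanner and the specimen.
- **Disagreement:** Before the hold, the scene camera's detector put the window at x = 545 mm and z = 71 mm. My figures were 540–541 mm and 67 mm, so the gap is about its stated 4 mm error.
- **Put-down:** I lowered the scanner in sub-millimetre steps until the force showed contact, then let go. The last wrist picture shows it lying along the mat. The detector put it at (498, -232) mm, within 4 mm of the mat's detected middle at (499, -228).
- **Bystanders:** In the last scene picture, none of the other things appear to have moved, including the red and orange look-alikes.

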